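# Slide the heavy battery box into its charging dock and bar it in

## Task

Push the heavy lamp battery box across the bench into the open front of its charging dock until it is fully home against the two sprung contacts, then swing the raised steel retaining bar all the way down across its front. Only push, with the fingers: the box must slide upright on the bench without being tipped or lifted, with its carrying handle left folded down, and it must be home before the bar is brought down. Leave the bottle, lamp, vials, dish and weight that stand around where they are.

Things in the scene. Friction and masses are not known exactly. Their poses are not given: they have to be found in the camera images.
- battery_box: the battery box: upright grey plastic case 90 mm deep (its x), 120 mm wide (its y), 145 mm tall, flat vertical sides, about 1.6 kg, loose on the bench. Friction is about 0.6: 7 to 14 N slide it; pushed above half its height it tips. Origin: centre of its underside. Its +x side (two brass pads) enters the dock first. A folded wire handle on top reaches 155 mm high.
- box_foot (a point): a point on the middle of the box's -x side, 25 mm above the bench (fixed to the box): the side to push when sliding it into the dock, low enough not to tip it
- charging_dock: the charging dock: grey steel frame screwed to the bench, open at the front, no floor (the box slides on the bench). Origin: where the centre of the box's underside stands when fully home and square; x points into the dock, y to its left. At x = +45 mm rubber bumpers stop the box; behind them a charger housing 112 mm high.
- dock_mouth (a point): middle of the dock's mouth, on the bench, 105 mm in front of the dock's origin (its x = -105). Here the flared lead-ins stand 164 mm apart; they narrow to side cheeks 124.5 mm apart from x = -50 to +50 mm. Cheeks and lead-ins are 45 mm high, with slippery white plastic liners (friction 0.12).
- retaining_bar (a joint): hinge of the bar, rad, axis along the dock's x: 0 = down, level across the dock's front, in its keeper; grows as it is raised; 1.57 = straight up, at most 1.95 (leaning out to the left). Flat steel bar 5 x 20 mm, 190 mm long from the pivot. Stiff: stays where left, 1 to 3 N at the peg moves it. Down, it lies 85 mm above the bench, 4 mm in front of a box that is home; a box not home blocks it.
- bar_peg (a point): middle of the round black finger peg on the bar, 130 mm from the pivot: 16 mm thick, 26 mm long, sticking out along the dock's -x (away from the box); push the bar by it
- bar_pivot (a point): the bar's pivot, at x = -51.5, y = +94, z = +85 mm in the dock's frame, on the left one of two posts, 102 mm high and 26 mm wide, whose front faces are at x = -48.5 mm
- keeper (a point): middle of the open-topped keeper fork on the right post, at x = -51.5, y = -94, z = +85 mm in the dock's frame: it takes the end of the bar; its front lip reaches x = -70 mm, z = 111 mm
- contact_left (a joint): left sprung brass contact at the dock's rear, m: 0 = free, grows as the box presses it in, 0.006 when the box is home against the bumpers (about 1.3 N each); at y = +20 mm, z = 30 mm in the dock's frame
- contact_right (a joint): right sprung contact, the same, at y = -20 mm
- carry_handle (a joint): the box's wire carrying handle, rad: 0 = folded down flat on the lid, grows as it is raised
- spray_bottle: bystander: clear trigger spray bottle, 81x101x271 mm, origin at the centre of its underside
- lamp_tube: bystander: grey finned lamp tube lying on the bench, 43x95x43 mm, origin at its underside
- vial_a: bystander: glass vial with black cap, 23 mm across, 53 mm tall, origin at its underside
- vial_b: bystander: glass vial with black cap, the same size, origin at its underside
- petri_dish: bystander: glass dish with lid, 67 mm across, 17 mm tall, origin at its underside
- weight_a: bystander: turned steel weight, 42 mm across, 24 mm tall, origin at its underside

How it is judged:
By the outcome, as a careful person would: the job done as asked, in the order asked, and still so for the second after the job is handed in, with the robot touching nothing.
It also fails if it takes over 72 s, if anything falls off the work surface, if the arm or the gripper's body presses on something with over 40 N, if the wrist force passes 120 N, or if a joint passes its speed limit or range.

## Robot

A 6-joint arm with a two-finger parallel gripper is mounted at the origin on a cart in front of the work surface, level with it; the furniture and walls round the work are solid. World frame = base frame: x ahead of the robot, y to its left, z up, the work surface at z = 0. Lengths are in m, angles in rad, forces in N, time in s.
With the tool pointing down it reaches from about 0.2 to 0.875 m from the base axis. Payload 3.4 kg.
Tool frame: the origin (TCP) lies at the very end of the fingers, on their centre line; the grasp point (between the pads) lies 19 mm behind it; z points along the fingers, y is the direction in which the jaws open and shut (so a half turn about z gives the same grasp; the last joint's range is limited). The gripper opens to 94 mm and grips with 3 to 60 N. Pads are 16 mm wide; open, the fingers measure 119 mm over their backs; the gripper's body (75 mm by 177 mm) begins 78 mm behind the grasp point.
Start: joints at [1.08, 0.276, 1.505, -0, 1.361, -0.121], TCP at [0.208, 0.536, 0.173] pointing down, gripper open.
Joint ranges: [-2.89, 2.89], [-0.75, 2.08], [0.22, 2.7], [-1.18, 4.32], [0.11, 2.71], [-2.7, 2.7]. Speed limits (rad/s): [2.57, 2.57, 3.14, 3.14, 3.14, 3.14].

## Interface

Orientations are given as a 3x3 rotation matrix whose columns are the frame's x, y, z axes.
In Python, from rig import r, cams gives the robot as it stands.
- The arm moves only by the tool jog_arm, never from a script. Its argument "motion" is text: rows parted by semicolons, each of 5 numbers parted by spaces: the shift along the tool's x, y, z in m, then the turn about the tool's z in degrees, then the finger opening in m, from 0 to 0.094. In form: tx ty tz twist claw; .... A call has 1 to 5 rows; each row shifts and turns the commanded pose from where the row before left it, along the tool's axes as they then stand; what a row does not reach is not made up. A row lasts 1/12 s, in which the tool goes at most 41.7 mm and 7.16 degrees, less where a joint would pass 70% of its speed; a pose out of reach is approached as far as the arm can. A call with a gripper value outside its range is refused whole. The fingers move at their own pace and stop on an object; "grip_force" is the grip in N (left out, the last holds). Time passes only in rows, so rows that do not move let the fingers close. It gives the time, the measured TCP pose, the force and the opening at its end, in the units of the state.
- r.get_obs(): the state, without advancing time (a new reading comes with each control period).
- cams.read_camera(name): name is "scene" or "top"; returns (picture, depth): 384x512x3 uint8, blue, green, red; 384x512 float32, m along the optical axis (not along the pixel's ray), 0 where there is no reading.
- cams.camera_info(name): a dict with "K" (3x3 intrinsics, pixels), "D" ([k1, k2, p1, p2, k3] as OpenCV has them; the pictures are not rectified), "R" (3x3) and "t" (3): a world point X has camera coordinates R X + t. Camera axes: x right, y down, z forward; pixel columns grow to the right and rows downward; lengths in m; the calibration is good to about 2 mm. A picture is of the moment at which its call begins. camera_info takes no time and is no camera call.
- r.sign_off(): hands the job in, once; it reports no verdict.
The state is a dict: "time": time; "qpos": joint angles; "qd": joint speeds; "joint_torque": joint torques, N m; "ee_pos": TCP position; "eef_rot": TCP orientation; "contact_force": force on the tool from outside, world axes, zero at the start; "moment": the same for the moment, N m; "finger_gap": finger opening in m.
Only numpy, scipy, OpenCV 4.12 (cv2) and the standard library are available. Lean on these libraries where they do the work, as an engineer would, in place of code of your own. Each camera call takes 0.05 s, during which the arm holds its last target.

## Working session

There is one attempt and no reset: what is moved stays moved. The work goes in short steps, Python scripts to look and compute and a tool call to move; the robot and the scene stay as the last step left them, time stands still between calls to the robot, and variables do not carry over. Pictures are saved under pics/ and viewed, and the job is handed in when it is done.

Besides the shell and the picture viewer there is one more tool, called after "Request:" in YAML: its name, and indented under it one key for each argument. jog_arm: Moves the arm, as the interface text tells. Its arguments: {"type":"object","properties":{"motion":{"type":"string"},"grip_force":{"type":"number"}},"required":["motion"]}

```bash
ls; mkdir -p pics; python3 - <<'E'
from rig import r,cams
import cv2,numpy as np
o=r.get_obs()
for k,v in o.items(): print(k,np.round(v,4).tolist())
for n in("scene","top"):
    p,d=cams.read_camera(n); cv2.imwrite(f"pics/{n}0.png",p); np.save(f"{n}0.npy",d)
    i=cams.camera_info(n); print(n,{k:np.round(v,4).tolist() for k,v in i.items()})
E
```

```text
pics
time 0.0
qpos [1.08, 0.2766, 1.5061, -0.0, 1.3607, -0.121]
qd [0.0002, -0.0015, 0.0001, -0.0004, 0.0005, -0.0006]
joint_torque [-0.0, -40.4591, -23.7233, 0.0702, 0.0345, -0.0001]
ee_pos [0.2075, 0.5356, 0.1721]
eef_rot [[-0.9324, 0.3614, -0.0008], [0.3615, 0.9324, -0.0016], [0.0002, -0.0018, -1.0]]
contact_force [-0.2444, 1.4755, 0.1698]
moment [0.046, 0.017, -0.0483]
finger_gap 0.0936
scene {'K': [[359.1759, 0.0, 251.8436], [0.0, 359.1759, 189.4618], [0.0, 0.0, 1.0]], 'D': [0.0234, 0.0, 0.0, 0.0, 0.0], 'R': [[0.5345, -0.845, 0.0179], [-0.4642, -0.3112, -0.8292], [0.7062, 0.4349, -0.5586]], 't': [-0.1913, 0.3649, 1.0782]}
top {'K': [[467.7687, 0.0, 253.4521], [0.0, 467.7687, 191.8153], [0.0, 0.0, 1.0]], 'D': [-0.0633, 0.0, 0.0, 0.0, 0.0], 'R': [[-0.0243, -0.9997, -0.0069], [-0.9817, 0.0251, -0.1889], [0.1891, 0.0022, -0.982]], 't': [0.1518, 0.557, 1.5775]}
```

```bash
python3 -c "
import cv2
for n in('scene','top'):
    p=cv2.imread(f'pics/{n}0.png'); cv2.imwrite(f'pics/{n}0b.png',cv2.resize(p,(800,600),interpolation=cv2.INTER_CUBIC))"
```

```text
(no output)
```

View pics/scene0b.png

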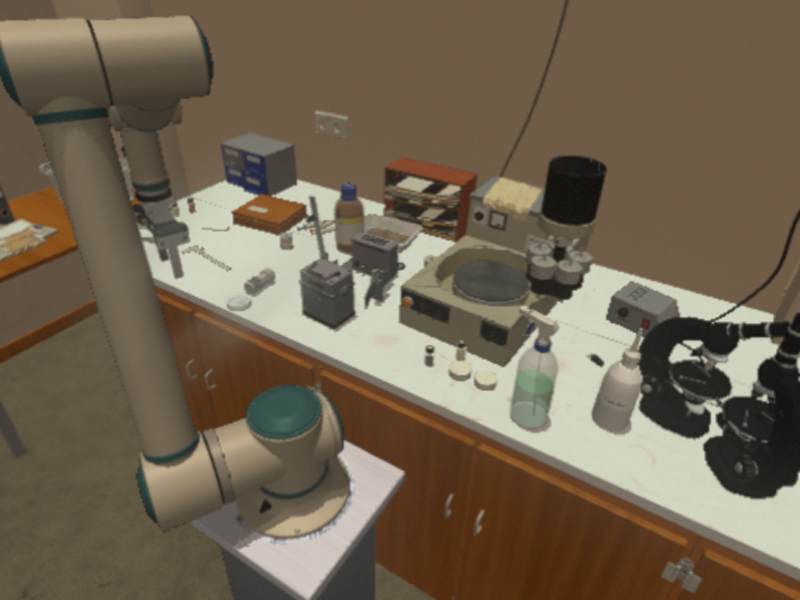

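View pics/top0b.png

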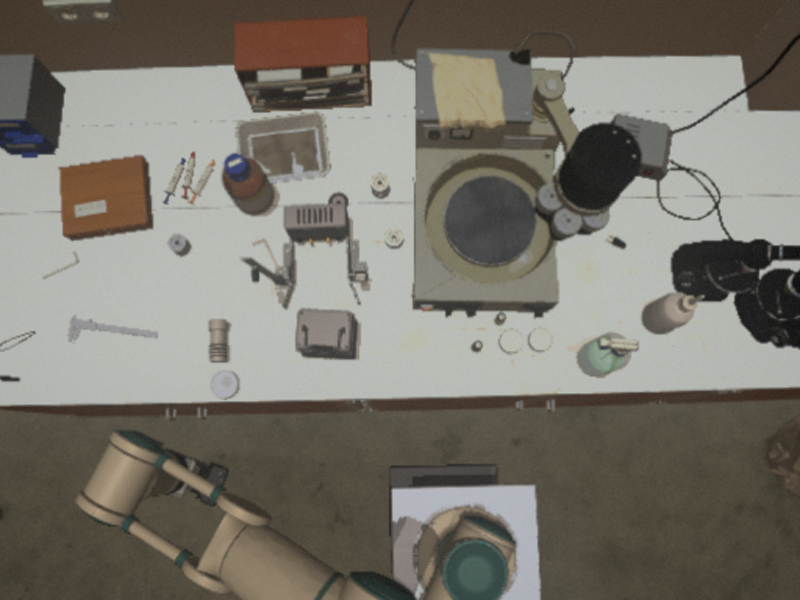

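The box shows at about (327,290) in the scene view and (326,333) in the top view (800-px scale). The dock is behind it, with its housing at (316,220) top and the raised bar at (265,270) top. I'll zoom in.

```bash
cat > h.py <<'E'
import cv2,numpy as np
from rig import r,cams
def pts(n,d):
    i=cams.camera_info(n);K,D,R,t=[np.array(i[k],float) for k in("K","D","R","t")]
    v,u=np.mgrid[:384,:512]
    q=cv2.undistortPoints(np.stack([u,v],-1).reshape(-1,1,2).astype(np.float64),K,D).reshape(384,512,2)
    P=np.dstack([q,np.ones((384,512))])*d[...,None]
    X=(P-t)@R; X[d<=0]=np.nan
    return X
def ray(n,u,v,z):
    i=cams.camera_info(n);K,D,R,t=[np.array(i[k],float) for k in("K","D","R","t")]
    q=cv2.undistortPoints(np.array([[[u,v]]],float),K,D)[0,0]
    w=np.array([*q,1])@R; c=-t@R
    return c+w*(z-c[2])/w[2]
def proj(n,X):
    i=cams.camera_info(n);K,D,R,t=[np.array(i[k],float) for k in("K","D","R","t")]
    return cv2.projectPoints(np.atleast_2d(np.array(X,float)),cv2.Rodrigues(R)[0],t,K,D)[0].reshape(-1,2)
def crop(p,x0,y0,w,h,s,name):
    c=cv2.resize(p[y0:y0+h,x0:x0+w],None,fx=s,fy=s,interpolation=cv2.INTER_CUBIC); cv2.imwrite(name,c)
E
python3 - <<'E'
from h import *
crop(cv2.imread('pics/top0.png'),145,115,100,120,5,'pics/tc.png')
crop(cv2.imread('pics/scene0.png'),180,115,90,100,6,'pics/sc.png')
X=pts('top',np.load('top0.npy'))
# height map print
for nm,lo,hi in(('boxtop',.135,.15),('hous',.105,.118)):
    m=np.zeros((384,512),bool); m[120:235,150:240]=1
    with np.errstate(all='ignore'): m&=(X[...,2]>lo)&(X[...,2]<hi)
    n,l,s,c=cv2.connectedComponentsWithStats(m.astype(np.uint8))
    for k in range(1,n):
        if s[k,4]>30:
            P=X[l==k]; rc=cv2.minAreaRect(P[:,:2].astype(np.float32)*1000); print(nm,s[k],P.mean(0).round(4),rc)
print(np.nanmedian(X[200:205,260:300,2]))
E
```

```text
boxtop [150 120  16   8  44] [0.7875 0.4592 0.1426] ((787.4608764648438, 458.0724182128906), (12.60584545135498, 54.77016067504883), 15.955144882202148)
boxtop [189 197  37  28 784] [0.4861 0.2907 0.144 ] ((485.14971923828125, 291.96612548828125), (116.7997817993164, 87.33219146728516), 85.70171356201172)
hous [182 130  40  17 561] [0.7435 0.3134 0.1115] ((744.5665893554688, 312.66064453125), (57.30769348144531, 136.1858673095703), 1.0085338354110718)
0.0005368852999519892
```

View pics/tc.png

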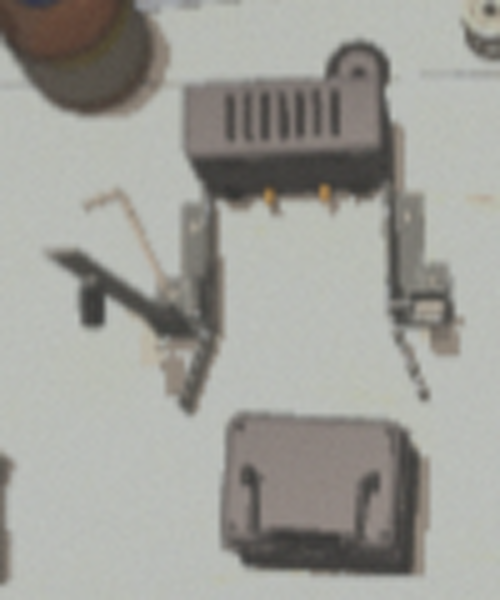

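View pics/sc.png

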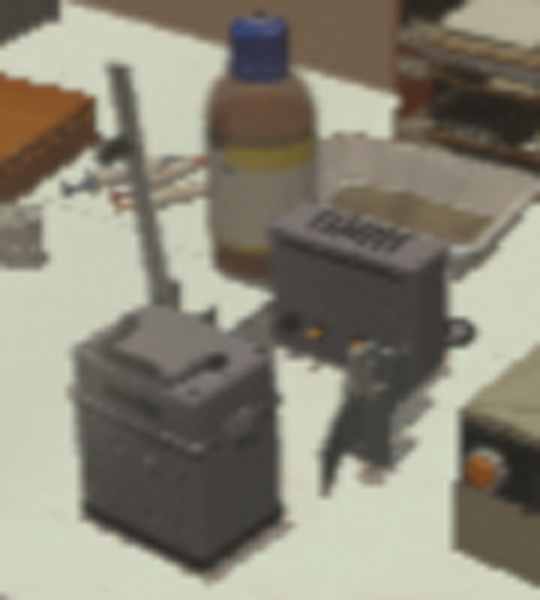

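```bash
python3 - <<'E'
from h import *
d=np.load('top0.npy'); X=pts('top',d)
np.seterr(all='ignore')
Z=(X[...,2]*1000)
def show(v0,v1,u0,u1):
    for v in range(v0,v1,1): print(v,' '.join('%4.0f'%Z[v,u] for u in range(u0,u1)))
print('post/cheek R'); show(150,196,221,238)
print('L'); show(150,200,178,192)
E
```

```text
post/cheek R
150   38   30   26    0    4   -6   -0    4    2   -8    3    7   -2    4    5   -0   -4
151   22   46   16    1    1   -1    8    3    2   -0    1    3   -8   -7    1    3    3
152   13   53    4   -2   -1    5   -1   -1   -2   -6   -3    5    1    2   -5    0   -1
153   -1   48   -4   -5   10    1   -4    0   -0    4    5   -2   -0    3   -2   -5   -1
154   -2   47    8    2    0    1    6    0   -3    5    1    3    1    3    3    1    2
155    0   48    3   -0   -4   -3    8   -0    5   -1   -3    2    0    4    4   -4    7
156    1   49   10    3   -2    3    6    4   -1   13   -5    2    1   -1    0    2    3
157   -1   49    6    3   -1   10   13   -0   10   -3   -1    2    5   -1   -5   -5    6
158    0   48   11    0    3    4    9    5    0    5    8   -3   -2   -3    6   -6   -3
159    1   44   18    2   -2    6    2    4    0    0   -0    0   -1    4   -2   -0   -6
160    1   46   20    7    4   -0   -1    2    2   -0   -7   -0   -9   -3    1    2    5
161    2   50   23   -1   -4    6    3   -2   -1   -2   -5   -2   -3    3    1   -3    5
162    2   46   26 
[... 6008 characters left out ...]
   5   -6   -8    1    2    3   -1
191   -3    0   -8   -3   48   35   16   -7    1    6   -0   -6   -1   -1
192    4   -2    1   45   42   23    8   -7   -3    2   -0   -3   -0    2
193   -2    1   -3   47   39   33    6    2   -7    1   -4    5   -4   -5
194   -5   -0    5   44   35   17   -4   -6   -6    3   -1   -7   -1   -9
195    5    4   -1   39   32   12   -1   -4    3    3    3    7   -0    2
196   -6   -1   -4   28   16    9    0   -1   -2    6   -8    1   -2    0
197   -5    2    5   -0    6    3   -7    4    5   -2    2   -6    3   -3
198    3    2    2    5    5    2    2   -3   -1    1    1    1   -6  139
199    5   -6   -0  -11    4   -9    4   -2   -1    4    7   -1    1  142
```

```bash
python3 - <<'E'
from h import *
np.seterr(all='ignore')
d=np.load('top0.npy'); X=pts('top',d); p=cv2.imread('pics/top0.png')
def grp(nm,lo,hi,box):
    m=np.zeros((384,512),bool); u0,v0,u1,v1=box; m[v0:v1,u0:u1]=1
    m&=(X[...,2]>lo)&(X[...,2]<hi)
    P=X[m]; 
    if len(P)>3: print(nm,len(P),P.mean(0).round(4),'min',P.min(0).round(4),'max',P.max(0).round(4),cv2.minAreaRect(P[:,:2].astype(np.float32)*1000))
grp('cheekL',.04,.05,(178,150,192,200)); grp('cheekR',.04,.05,(220,150,240,200))
grp('postL',.095,.107,(165,150,192,200)); grp('postR',.095,.107,(220,150,240,200))
grp('bar',.12,.32,(150,155,192,190))
# lid via edges : PCA fits of each side
m=np.zeros((384,512),bool);m[190:235,180:230]=1;m&=(X[...,2]>.14)&(X[...,2]<.15)
P=X[m]; 
for nm,lo,hi,vs in(('front',0,0,1),):
    us=np.where(m.any(0))[0]
    top=np.array([X[np.where(m[:,u])[0].min(),u] for u in us[5:-5]]);bot=np.array([X[np.where(m[:,u])[0].max(),u] for u in us[5:-5]])
    for q in(top,bot):
        f=np.polyfit(q[:,1],q[:,0],1);print('x=',f,'at y',.2915,np.polyval(f,.2915))
m=np.zeros((384,512),bool);m[125:155,175:230]=1;m&=(X[...,2]>.105)&(X[...,2]<.118)
us=np.where(m.any(0))[0]
bot=np.array([X[np.where(m[:,u])[0].max(),u] for u in us[4:-4]]);f=np.polyfit(bot[:,1],bot[:,0],1);print('housing front',f,np.polyval(f,.313))
vs=np.where(m.any(1))[0]
for v in vs[::3]:
    c=np.where(m[v])[0];print(v,X[v,c.min()].round(3),X[v,c.max()].round(3))
E
```

```text
cheekL 58 [0.6477 0.3796 0.0443] min [0.5611 0.3574 0.0402] max [0.717  0.4038 0.0493] ((640.7176513671875, 382.9129638671875), (28.643207550048828, 159.1219940185547), 76.07716369628906)
cheekR 38 [0.6327 0.2398 0.0454] min [0.5683 0.2049 0.0403] max [0.7133 0.2478 0.0497] ((642.30322265625, 230.4197235107422), (145.55758666992188, 39.332515716552734), 13.229283332824707)
postL 8 [0.6137 0.4005 0.1012] min [0.609  0.3937 0.0965] max [0.6202 0.4104 0.1055] ((613.5743408203125, 401.2066955566406), (8.195072174072266, 18.786834716796875), 49.82017135620117)
postR 13 [0.6172 0.2138 0.1013] min [0.6007 0.2058 0.0977] max [0.6229 0.2263 0.1053] ((616.3538818359375, 211.62484741210938), (27.474563598632812, 15.993597984313965), 37.167362213134766)
bar 135 [0.6038 0.4208 0.2108] min [0.5759 0.4005 0.1202] max [0.6146 0.4394 0.277 ] ((595.2990112304688, 420.3893737792969), (38.815547943115234, 38.702369689941406), 88.44581604003906)
x= [0.09031457 0.49933183] at y 0.2915 0.5256585320784807
x= [0.12387501 0.41053649] at y 0.2915 0.44664605571573834
housing front [-0.02460527  0.72643157] 0.7187301231184821
130 [0.773 0.304 0.106] [0.771 0.248 0.108]
133 [0.762 0.379 0.114] [0.761 0.245 0.106]
136 [0.754 0.38  0.106] [0.747 0.245 0.114]
139 [0.741 0.38  0.111] [0.736 0.245 0.115]
142 [0.729 0.379 0.115] [0.728 0.245 0.106]
145 [0.721 0.38  0.106] [0.717 0.266 0.109]
```

Request:
jog_arm:
  motion: "0 0 0 -5.6 0.075; 0 0 0 -5.6 0.075; 0 0 0 -5.6 0.075; 0 0 0 -5.6 0.075; 0 0 0 0 0.075"

```text
time: 0.52
ee_pos: [0.2077, 0.5358, 0.1725]
eef_rot: [[-1.0, -0.023, -0.0], [-0.023, 1.0, -0.001], [0.0, -0.001, -1.0]]
contact_force: [-0.9, -0.0, 0.1]
finger_gap: 0.0748
```

```bash
python3 - <<'E'
from h import *
o=r.get_obs(); print(o['ee_pos'],o['eef_rot'],o['qpos'])
np.seterr(all='ignore')
X=pts('top',np.load('top0.npy'))
for v in range(150,167,2): print(v,X[v,185].round(4),X[v,222].round(4))
for v in (172,173,174,175): print(v,X[v,227:235:3].round(3).tolist())
for n,c in(('t',(181,194)),('t',(182,194)),('r',(229,192)),('r',(229,193))): print(c,X[c[1],c[0]].round(4), ray('top',c[0],c[1],.045).round(4))
# brass contacts
p=cv2.imread('pics/top0.png'); hsv=cv2.cvtColor(p,cv2.COLOR_BGR2HSV)
m=cv2.inRange(hsv,(10,110,90),(30,255,255)); m[:148]=0;m[160:]=0;m[:,:185]=0;m[:,225:]=0
n,l,s,c=cv2.connectedComponentsWithStats(m)
for k in range(1,n): print(s[k],c[k],ray('top',*c[k],.03).round(4))
# bar line fit
m=np.zeros((384,512),bool);m[155:190,150:192]=1;m&=(X[...,2]>.11)&(X[...,2]<.33)
P=X[m];c=np.median(P,0);
f=np.polyfit(P[:,2],P[:,1],1);g=np.polyfit(P[:,2],P[:,0],1);print('bar y=',f,'x=',g,P[:,2].max())
E
```

```text
[0.20768675 0.53580446 0.17250936] [[-9.99742571e-01 -2.26849160e-02 -4.32520684e-04]
 [-2.26845135e-02  9.99742256e-01 -9.13797637e-04]
 [ 4.53138626e-04 -9.03750878e-04 -9.99999489e-01]] [ 1.07998198e+00  2.76279323e-01  1.50556971e+00 -5.03587339e-05
  1.36075341e+00 -5.13490488e-01]
150 [0.7161 0.3765 0.0614] [0.7216 0.2475 0.03  ]
152 [0.7127 0.3786 0.0476] [0.7076 0.246  0.053 ]
154 [0.707  0.3794 0.0416] [0.7018 0.2465 0.0473]
156 [0.6979 0.3785 0.0477] [0.694  0.2465 0.0488]
158 [0.6928 0.3797 0.0396] [0.6868 0.2466 0.0485]
160 [0.6835 0.3786 0.0467] [0.68   0.2468 0.0464]
162 [0.6774 0.3793 0.0419] [0.6727 0.2469 0.0461]
164 [0.6705 0.3795 0.0402] [0.6661 0.2472 0.0432]
166 [0.6623 0.379  0.0434] [0.6589 0.2473 0.0427]
172 [[0.622, 0.226, 0.102], [0.623, 0.216, 0.1], [0.622, 0.206, 0.102]]
173 [[0.621, 0.227, 0.094], [0.62, 0.216, 0.095], [0.619, 0.206, 0.1]]
174 [[0.619, 0.227, 0.085], [0.619, 0.217, 0.087], [0.62, 0.207, 0.082]]
175 [[0.619, 0.228, 0.073], [0.617, 0.217, 0.078], [0.618, 0.207, 0.074]]
(181, 194) [0.5611 0.3925 0.0443] [0.561  0.3924 0.045 ]
(182, 194) [0.5628 0.3905 0.035 ] [0.5609 0.3889 0.045 ]
(229, 192) [0.5627 0.2233 0.051 ] [0.5638 0.2236 0.045 ]
(229, 193) [0.5622 0.2242 0.0348] [0.5603 0.2237 0.045 ]
[198 153   2   2   4] [198.5 153.5] [0.7108 0.3324 0.03  ]
[209 152   2   3   6] [209.5 153. ] [0.7116 0.2927 0.03  ]
bar y= [0.15656301 0.38794033] x= [-0.03617869  0.61145857] 0.2769779572691083
```

Request:
jog_arm:
  motion: "-0.020 -0.030 0 0 0.075; -0.020 -0.030 0 0 0.075; -0.020 -0.030 0 0 0.075; -0.020 -0.030 0 0 0.075; -0.020 -0.030 0 0 0.075"

```text
time: 0.93
ee_pos: [0.3114, 0.3868, 0.1728]
eef_rot: [[-1.0, -0.019, -0.0], [-0.019, 1.0, -0.0], [0.0, -0.0, -1.0]]
contact_force: [0.4, 0.8, -0.6]
finger_gap: 0.075
```

Request:
jog_arm:
  motion: "-0.020 -0.030 0 0 0.075; -0.020 -0.030 0 0 0.075; -0.018 -0.030 0 0 0.075; -0.014 -0.018 0 0 0.075; 0 0 0.025 0 0.075"

```text
time: 1.35
ee_pos: [0.3913, 0.2803, 0.1515]
eef_rot: [[-1.0, -0.014, 0.01], [-0.014, 1.0, 0.003], [-0.01, 0.002, -1.0]]
contact_force: [0.2, 0.8, 0.0]
finger_gap: 0.0749
```

Request:
jog_arm:
  motion: "0 0 0.025 0 0.075; 0 0 0.025 0 0.075; 0 0 0.025 0 0.075; 0 0 0.009 0 0.075; 0 0 0 0 0.075"

```text
time: 1.77
ee_pos: [0.3833, 0.2808, 0.0619]
eef_rot: [[-1.0, -0.019, -0.005], [-0.019, 1.0, -0.003], [0.005, -0.002, -1.0]]
contact_force: [-0.1, -0.0, 0.3]
finger_gap: 0.075
```

```bash
python3 - <<'E'
from h import *
o=r.get_obs(); print(o['time'],o['ee_pos'],o['contact_force'])
p,d=cams.read_camera('scene'); crop(p,120,90,160,160,4.5,'pics/s1.png'); np.save('s1.npy',d)
p,d=cams.read_camera('top'); crop(p,145,115,130,150,4,'pics/t1.png')
E
```

```text
1.7667 [0.38327732 0.28076551 0.06185117] [-0.14382732 -0.02502029  0.28740004]
```

View pics/s1.png

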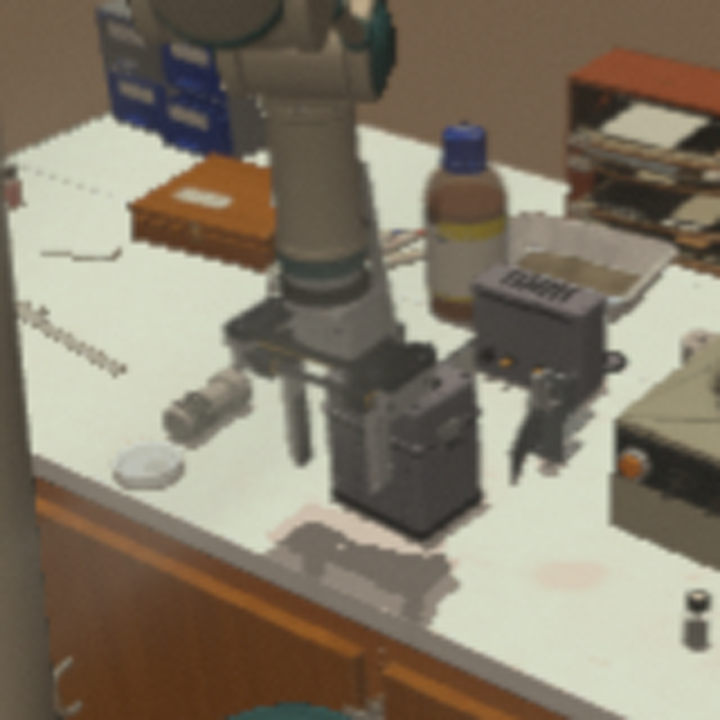

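View pics/t1.png

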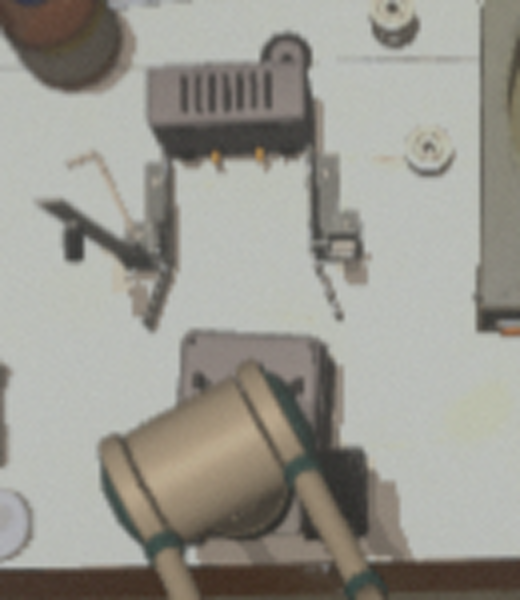

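The hand is low behind the box. The fingers hang straight and the body is just clear of the lid, with the right finger seen in front of the box at (378,440). Advancing now.

Request:
jog_arm:
  motion: "-0.010 0 -0.002 0 0.075; -0.012 0 0 0 0.075; -0.012 0 0 0 0.075; -0.005 0 0 0 0.075; -0.003 0 0 0 0.075"

```text
time: 2.28
ee_pos: [0.4264, 0.2825, 0.0662]
eef_rot: [[-1.0, -0.019, -0.004], [-0.019, 1.0, -0.0], [0.004, -0.0, -1.0]]
contact_force: [-8.0, -0.7, 4.6]
finger_gap: 0.0748
```

Request:
jog_arm:
  motion: "-0.003 0 0 0 0.075; -0.003 0 0 0 0.075; -0.003 0 0 0 0.075; -0.003 0 0 0 0.075; -0.003 0 0 0 0.075"

```text
time: 2.7
ee_pos: [0.4381, 0.281, 0.0652]
eef_rot: [[-1.0, -0.02, -0.009], [-0.02, 1.0, -0.004], [0.009, -0.004, -1.0]]
contact_force: [-11.3, -3.4, 8.8]
finger_gap: 0.075
```

```bash
python3 - <<'E'
from h import *
o=r.get_obs(); print(o['time'],o['ee_pos'],o['contact_force'],o['moment'])
p,d=cams.read_camera('scene'); crop(p,140,110,120,120,6,'pics/s2.png')
p,d=cams.read_camera('top'); crop(p,145,115,130,150,4,'pics/t2.png')
E
```

```text
2.7 [0.43807084 0.28095894 0.06524124] [-11.28659509  -3.42722038   8.7684603 ] [-0.46324934  2.20795438 -0.08122895]
```

View pics/s2.png

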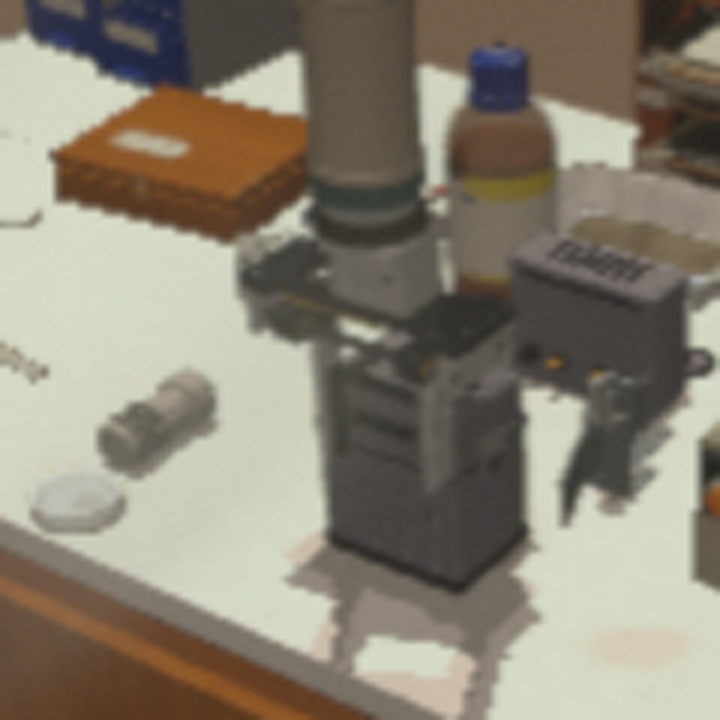

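View pics/t2.png

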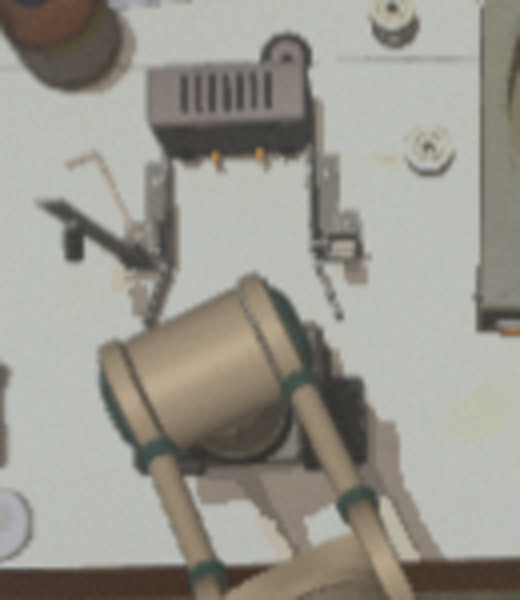

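Request:
jog_arm:
  motion: "-0.004 0.001 -0.0005 0 0.075; -0.004 0.001 -0.0005 0 0.075; -0.004 0.001 0 0 0.075; -0.004 0.001 0 0 0.075; -0.004 0.001 0 0 0.075"

```text
time: 3.22
ee_pos: [0.4557, 0.2861, 0.0657]
eef_rot: [[-1.0, -0.021, -0.013], [-0.021, 1.0, -0.005], [0.013, -0.004, -1.0]]
contact_force: [-10.3, -3.1, 4.5]
finger_gap: 0.0748
```

Request:
jog_arm:
  motion: "-0.005 0.0015 0 0 0.075; -0.005 0.0015 0 0 0.075; -0.005 0.0015 0 0 0.075; -0.005 0.0015 0 0 0.075; -0.005 0.0015 0 0 0.075"

```text
time: 3.63
ee_pos: [0.4808, 0.2941, 0.0656]
eef_rot: [[-1.0, -0.021, -0.013], [-0.021, 1.0, -0.005], [0.013, -0.005, -1.0]]
contact_force: [-9.5, -3.3, 3.5]
finger_gap: 0.0752
```

```bash
cat > look.py <<'E'
from h import *
import sys
k=sys.argv[1]
np.seterr(all='ignore')
o=r.get_obs(); print(o['time'],o['ee_pos'].round(4),o['contact_force'].round(1),o['moment'].round(2),o['finger_gap'])
p,d=cams.read_camera('scene'); crop(p,140,100,120,120,5,f'pics/s{k}.png'); np.save(f's{k}.npy',d);cv2.imwrite(f'pics/sf{k}.png',p)
q,d2=cams.read_camera('top'); crop(q,145,115,110,120,5,f'pics/t{k}.png'); np.save(f't{k}.npy',d2);cv2.imwrite(f'pics/tf{k}.png',q)
a=cv2.imread(f'pics/s{k}.png');b=cv2.imread(f'pics/t{k}.png')
h=600;c=np.hstack([a[:600,120:520],b[:600,:400]]);cv2.imwrite(f'pics/c{k}.png',c)
E
python3 look.py 3
```

```text
3.6333 [0.4808 0.2941 0.0656] [-9.5 -3.3  3.5] [-0.59  1.83 -0.09] 0.07522370270998086
```

View pics/c3.png

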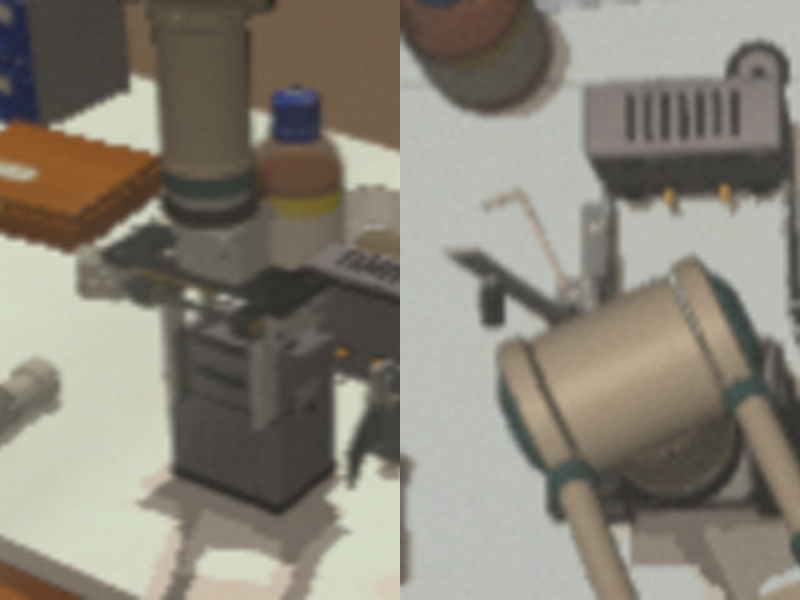

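```bash
cat > base.py <<'E'
from h import *
import sys
# args: file then crop-coordinates (combined picture) of rear-left, rear-right, front-right base corners
P=[]
for a in sys.argv[1:]:
    x,y=map(float,a.split(','));u,v=(x+120)/5+140-.4,y/5+100-.4
    P.append(ray('scene',u,v,0)[:2])
P=np.array(P);print(P.round(4))
b=P[0]-P[1];print('width',np.linalg.norm(b),'yaw',np.degrees(np.arctan2(-b[0],b[1])),'rear mid',(P[0]+P[1])/2)
b=P[2]-P[1];print('depth',np.linalg.norm(b),'yaw',np.degrees(np.arctan2(b[1],b[0])))
E
python3 base.py 173,470 276,510 333,466
python3 - <<'E'
from h import *
p=cv2.imread('pics/sf3.png')[170:215,185:245]
cv2.imwrite('pics/sz3.png',cv2.resize(p,None,fx=12,fy=12,interpolation=cv2.INTER_CUBIC))
E
```

```text
[[0.4985 0.3701]
 [0.5005 0.2583]
 [0.5823 0.2562]]
width 0.11177492131786398 yaw 1.0366953157095793 rear mid [0.49948995 0.31421747]
depth 0.08182056393633948 yaw -1.5247170828850838
```

View pics/sz3.png

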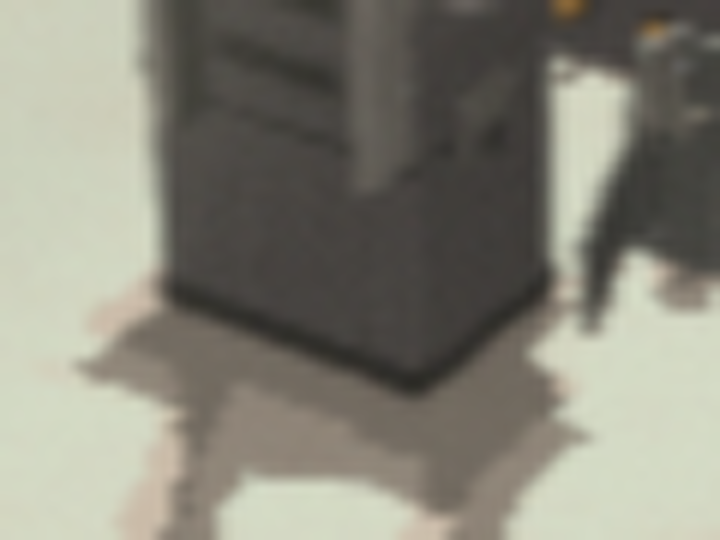

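```bash
python3 - <<'E'
from h import *
for u,v in((233.7,197),(218.9,202.2),(198.3,193.9),(230.4,192.7)): print(ray('scene',u,v,0).round(4))
# original box in scene0: base corners from sc.png crop (/6, +180,+115)
for x,y in((82,515),(210,575),(283,518)): print('s0',ray('scene',x/6+180-.4,y/6+115-.4,0).round(4))
# contacts in scene
p=cv2.imread('pics/scene0.png'); hsv=cv2.cvtColor(p,cv2.COLOR_BGR2HSV)
m=cv2.inRange(hsv,(8,120,90),(30,255,255)); m[:165]=0;m[180:]=0;m[:,:225]=0;m[:,245:]=0
n,l,s,c=cv2.connectedComponentsWithStats(m)
for k in range(1,n): print(s[k],c[k],ray('scene',*c[k],.03).round(4))
# top lid points visible now
np.seterr(all='ignore')
X=pts('top',np.load('t3.npy'));m=np.zeros((384,512),bool);m[150:225,150:245]=1;m&=(X[...,2]>.138)&(X[...,2]<.152)
P=X[m];print(len(P),P.min(0),P.max(0))
X=pts('scene',np.load('s3.npy'));m=np.zeros((384,512),bool);m[120:205,190:250]=1;m&=(X[...,2]>.03)&(X[...,2]<.13)&(X[...,0]>.48)&(X[...,0]<.58)
P=X[m];h=np.histogram(P[:,1],bins=np.arange(.22,.40,.005));print(list(zip(h[1].round(3),h[0])))
E
```

```text
[0.5643 0.2247 0.    ]
[0.4972 0.2554 0.    ]
[0.4969 0.3682 0.    ]
[0.5834 0.2559 0.    ]
s0 [0.4465 0.3547 0.    ]
s0 [0.4407 0.2354 0.    ]
s0 [0.5235 0.2328 0.    ]
[231 170   3   1   3] [232. 170.] [0.7079 0.3337 0.03  ]
44 [0.53521048 0.24759642 0.13806499] [0.61436587 0.42240124 0.15193939]
[(np.float64(0.22), np.int64(1)), (np.float64(0.225), np.int64(4)), (np.float64(0.23), np.int64(1)), (np.float64(0.235), np.int64(0)), (np.float64(0.24), np.int64(18)), (np.float64(0.245), np.int64(195)), (np.float64(0.25), np.int64(51)), (np.float64(0.255), np.int64(14)), (np.float64(0.26), np.int64(10)), (np.float64(0.265), np.int64(12)), (np.float64(0.27), np.int64(8)), (np.float64(0.275), np.int64(21)), (np.float64(0.28), np.int64(23)), (np.float64(0.285), np.int64(12)), (np.float64(0.29), np.int64(24)), (np.float64(0.295), np.int64(23)), (np.float64(0.3), np.int64(15)), (np.float64(0.305), np.int64(17)), (np.float64(0.31), np.int64(22)), (np.float64(0.315), np.int64(18)), (np.float64(0.32), np.int64(16)), (np.float64(0.325), np.int64(20)), (np.float64(0.33), np.int64(23)), (np.float64(0.335), np.int64(18)), (np.float64(0.34), np.int64(8)), (np.float64(0.345), np.int64(11)), (np.float64(0.35), np.int64(7)), (np.float64(0.355), np.int64(10)), (np.float64(0.36), np.int64(6)), (np.float64(0.365), np.int64(0)), (np.float64(0.37), np.int64(0)), (np.float64(0.375), np.int64(0)), (np.float64(0.38), np.int64(0)), (np.float64(0.385), np.int64(0)), (np.float64(0.39), np.int64(0))]
```

Box depth side and lid put its centre at y≈0.309, on the dock axis. Pushing straight along the dock now.

Request:
jog_arm:
  motion: "-0.005 0 0 0 0.075; -0.005 0 0 0 0.075; -0.005 0 0 0 0.075; -0.005 0 0 0 0.075; -0.005 0 0 0 0.075"

```text
time: 4.15
ee_pos: [0.5054, 0.2959, 0.066]
eef_rot: [[-1.0, -0.021, -0.013], [-0.021, 1.0, -0.003], [0.013, -0.002, -1.0]]
contact_force: [-10.6, -0.6, 4.7]
finger_gap: 0.0751
```

Request:
jog_arm:
  motion: "-0.004 0 0 0 0.075; -0.004 0 0 0 0.075; -0.004 0 0 0 0.075; -0.004 0 0 0 0.075; -0.004 0 0 0 0.075"

```text
time: 4.57
ee_pos: [0.5244, 0.2972, 0.0662]
eef_rot: [[-1.0, -0.021, -0.015], [-0.021, 1.0, -0.001], [0.015, -0.001, -1.0]]
contact_force: [-11.0, 0.8, 5.9]
finger_gap: 0.075
```

```bash
python3 look.py 4
```

```text
4.5667 [0.5244 0.2972 0.0662] [-11.    0.8   5.9] [0.16 2.28 0.14] 0.07503489336673227
```

View pics/c4.png

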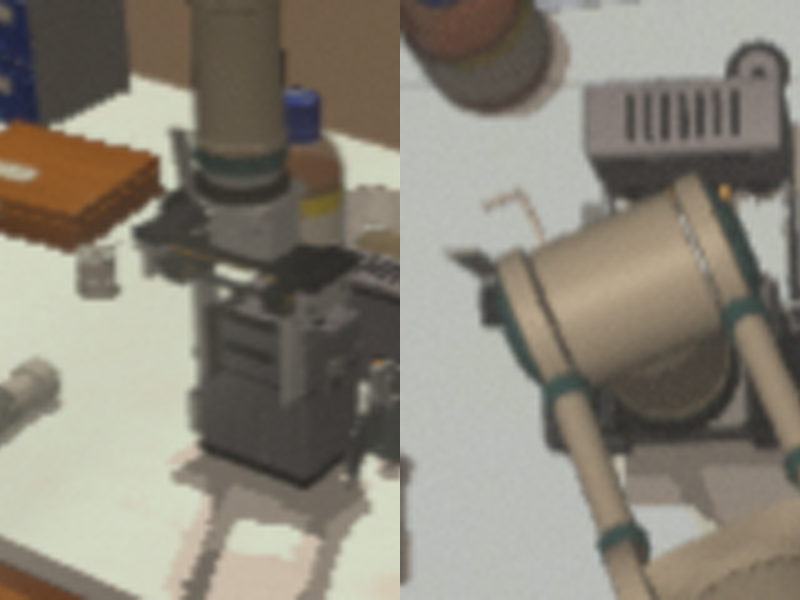

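```bash
python3 - <<'E'
from h import *
np.seterr(all='ignore')
for n,f in(('scene','s4'),('top','t4')):
    X=pts(n,np.load(f+'.npy'))
    m=(X[...,0]>.42)&(X[...,0]<.66)&(X[...,1]>.36)&(X[...,1]<.5)&(X[...,2]>.13)&(X[...,2]<.7)
    P=X[m]
    for z in np.arange(.13,.6,.03):
        q=P[(P[:,2]>=z)&(P[:,2]<z+.03)]
        if len(q)>3: print(n,round(z,2),len(q),'x',q[:,0].min().round(3),q[:,0].max().round(3),'y',q[:,1].min().round(3),q[:,1].max().round(3))
E
```

```text
scene 0.19 49 x 0.486 0.612 y 0.366 0.435
scene 0.22 93 x 0.489 0.611 y 0.36 0.441
scene 0.25 20 x 0.602 0.614 y 0.422 0.444
top 0.19 17 x 0.494 0.61 y 0.375 0.43
top 0.22 54 x 0.493 0.611 y 0.373 0.439
top 0.25 24 x 0.608 0.613 y 0.419 0.44
top 0.49 12 x 0.517 0.544 y 0.36 0.362
```

Request:
jog_arm:
  motion: "-0.004 0 0 0 0.075; -0.004 0 0 0 0.075; -0.004 0 0 0 0.075; -0.004 0 0 0 0.075; -0.004 0 0 0 0.075"

```text
time: 5.08
ee_pos: [0.5452, 0.2977, 0.0663]
eef_rot: [[-1.0, -0.021, -0.013], [-0.021, 1.0, -0.001], [0.013, -0.001, -1.0]]
contact_force: [-11.7, 1.2, 5.6]
finger_gap: 0.0753
```

Request:
jog_arm:
  motion: "-0.004 0 0 0 0.075; -0.004 0 0 0 0.075; -0.004 0 0 0 0.075; -0.004 0 0 0 0.075; -0.004 0 0 0 0.075"

```text
time: 5.5
ee_pos: [0.5652, 0.2982, 0.0662]
eef_rot: [[-1.0, -0.021, -0.013], [-0.021, 1.0, -0.001], [0.013, -0.001, -1.0]]
contact_force: [-11.4, 1.0, 5.6]
finger_gap: 0.0746
```

```bash
python3 look.py 5
```

```text
5.5 [0.5652 0.2982 0.0662] [-11.4   1.    5.6] [0.15 2.17 0.16] 0.07459104716513605
```

View pics/c5.png

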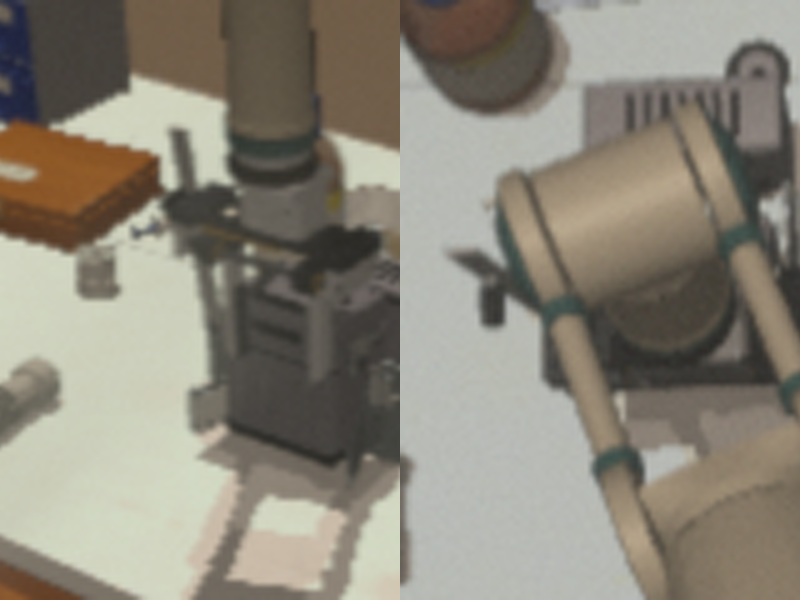

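Request:
jog_arm:
  motion: "-0.004 0 0 0 0.075; -0.004 0 0 0 0.075; -0.004 0 0 0 0.075; -0.004 0 0 0 0.075; -0.004 0 0 0 0.075"

```text
time: 6.02
ee_pos: [0.5852, 0.2987, 0.0663]
eef_rot: [[-1.0, -0.021, -0.013], [-0.021, 1.0, -0.001], [0.013, -0.0, -1.0]]
contact_force: [-11.4, 1.0, 6.5]
finger_gap: 0.0749
```

Request:
jog_arm:
  motion: "-0.003 0 0 0 0.075; -0.003 0 0 0 0.075; -0.002 0 0 0 0.075; -0.002 0 0 0 0.075; -0.002 0 0 0 0.075"

```text
time: 6.43
ee_pos: [0.5972, 0.299, 0.0663]
eef_rot: [[-1.0, -0.021, -0.014], [-0.021, 1.0, -0.001], [0.014, -0.0, -1.0]]
contact_force: [-10.6, -0.0, 6.2]
finger_gap: 0.0751
```

```bash
python3 look.py 6
```

```text
6.4333 [0.5972 0.299  0.0663] [-10.6  -0.    6.2] [0.18 2.19 0.19] 0.07511007939639444
```

View pics/c6.png

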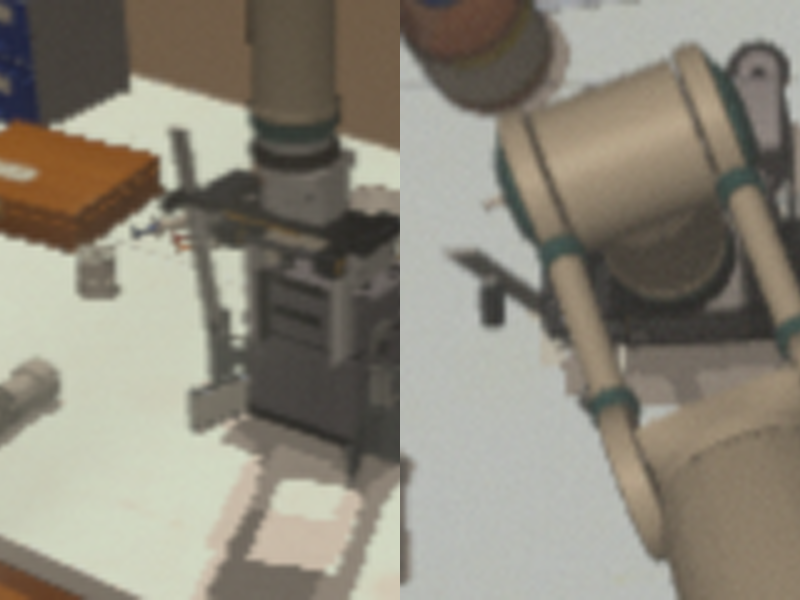

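Request:
jog_arm:
  motion: "-0.0015 0 0 0 0.075; -0.0015 0 0 0 0.075; -0.0015 0 0 0 0.075; -0.0015 0 0 0 0.075; -0.0015 0 0 0 0.075"

```text
time: 6.95
ee_pos: [0.6047, 0.2992, 0.0663]
eef_rot: [[-1.0, -0.022, -0.013], [-0.022, 1.0, -0.001], [0.013, -0.0, -1.0]]
contact_force: [-10.3, 1.1, 4.7]
finger_gap: 0.0749
```

Request:
jog_arm:
  motion: "-0.001 0 0 0 0.075; -0.001 0 0 0 0.075; -0.001 0 0 0 0.075; -0.001 0 0 0 0.075"

```text
time: 7.28
ee_pos: [0.6081, 0.2993, 0.0664]
eef_rot: [[-1.0, -0.022, -0.014], [-0.022, 1.0, -0.001], [0.014, -0.0, -1.0]]
contact_force: [-12.9, 0.8, 7.7]
finger_gap: 0.0748
```

Contacts may be starting to press (force is up about 2 N). I'll carry on in small steps.

Request:
jog_arm:
  motion: "-0.001 0 0 0 0.075; -0.001 0 0 0 0.075; -0.001 0 0 0 0.075"

```text
time: 7.53
ee_pos: [0.6102, 0.2993, 0.0666]
eef_rot: [[-1.0, -0.022, -0.016], [-0.022, 1.0, -0.001], [0.016, -0.001, -1.0]]
contact_force: [-14.5, 0.7, 9.3]
finger_gap: 0.0748
```

Request:
jog_arm:
  motion: "-0.001 0 0 0 0.075; -0.001 0 0 0 0.075"

```text
time: 7.7
ee_pos: [0.6117, 0.2994, 0.0668]
eef_rot: [[-1.0, -0.022, -0.017], [-0.022, 1.0, -0.001], [0.017, -0.001, -1.0]]
contact_force: [-15.7, 0.5, 9.9]
finger_gap: 0.0748
```

Request:
jog_arm:
  motion: "-0.001 0 0 0 0.075; -0.001 0 0 0 0.075"

```text
time: 7.87
ee_pos: [0.6126, 0.2994, 0.067]
eef_rot: [[-1.0, -0.022, -0.019], [-0.022, 1.0, -0.001], [0.019, -0.001, -1.0]]
contact_force: [-17.9, 0.2, 12.6]
finger_gap: 0.0753
```

Request:
jog_arm:
  motion: "-0.001 0 0 0 0.075; -0.001 0 0 0 0.075"

```text
time: 8.03
ee_pos: [0.6127, 0.2993, 0.0671]
eef_rot: [[-1.0, -0.022, -0.022], [-0.022, 1.0, -0.001], [0.022, -0.001, -1.0]]
contact_force: [-22.2, -0.7, 15.1]
finger_gap: 0.0747
```

Request:
jog_arm:
  motion: "-0.001 0 0 0 0.075; -0.001 0 0 0 0.075; 0 0 0 0 0.075"

```text
time: 8.28
ee_pos: [0.6128, 0.2993, 0.0673]
eef_rot: [[-0.999, -0.022, -0.026], [-0.022, 1.0, -0.002], [0.026, -0.001, -1.0]]
contact_force: [-23.6, -0.8, 16.9]
finger_gap: 0.0752
```

```bash
python3 look.py 7
```

```text
8.2833 [0.6128 0.2993 0.0673] [-23.6  -0.8  16.9] [0.27 4.45 0.36] 0.07516216355492929
```

View pics/c7.png

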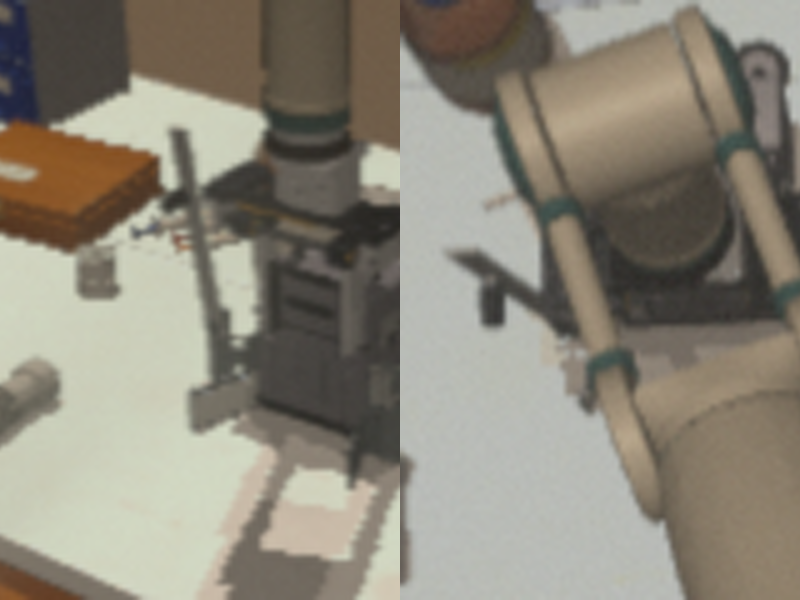

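The arm stopped at x=0.6128, where the box should be home (predicted 0.613), with the force climbing to 24 N. I'll back off straight.

Request:
jog_arm:
  motion: "0.002 0 0 0 0.075; 0.002 0 0 0 0.075; 0.002 0 0 0 0.075; 0.004 0 0 0 0.075; 0.010 0 0 0 0.075"

```text
time: 8.8
ee_pos: [0.6055, 0.2988, 0.0659]
eef_rot: [[-1.0, -0.021, -0.002], [-0.021, 1.0, -0.001], [0.002, -0.001, -1.0]]
contact_force: [-0.0, -0.4, -0.2]
finger_gap: 0.075
```

Request:
jog_arm:
  motion: "0.025 0 0 0 0.04; 0.030 0 0 0 0; 0.030 0 -0.02 0 0; 0.025 0 -0.03 0 0; 0 0 -0.03 0 0"

```text
time: 9.22
ee_pos: [0.4909, 0.2958, 0.1471]
eef_rot: [[-1.0, -0.022, -0.005], [-0.022, 1.0, -0.002], [0.005, -0.002, -1.0]]
contact_force: [0.3, -0.0, -0.1]
finger_gap: 0.0448
```

```bash
python3 look.py 8
```

```text
9.2167 [0.4909 0.2958 0.1471] [ 0.3 -0.  -0.1] [ 0.04 -0.04 -0.04] 0.04476305632823142
```

View pics/c8.png

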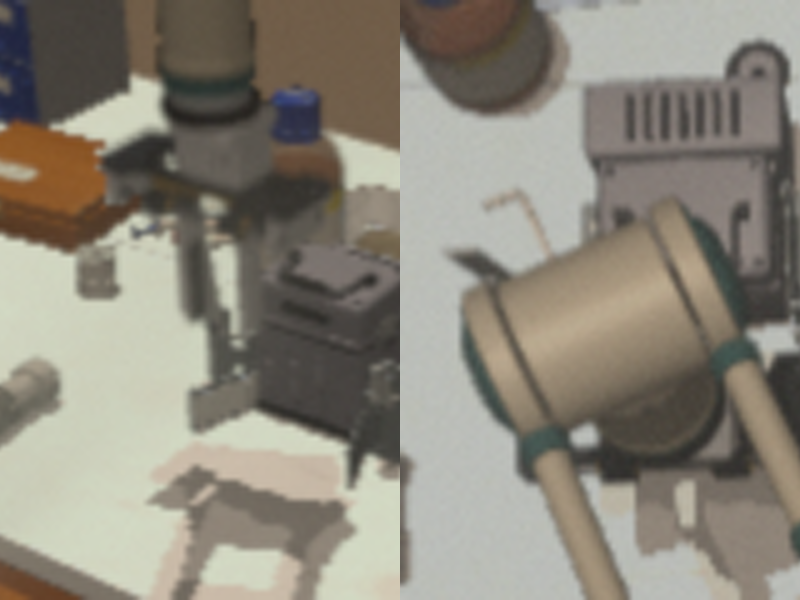

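Request:
jog_arm:
  motion: "0 0.02 -0.03 0 0; 0 0.03 -0.028 0 0; 0 0.035 0 0 0; 0 0.035 0 0 0; 0 0.030 0 0 0"

```text
time: 9.73
ee_pos: [0.4946, 0.449, 0.2052]
eef_rot: [[-1.0, -0.021, 0.003], [-0.021, 1.0, 0.002], [-0.003, 0.002, -1.0]]
contact_force: [0.0, -0.0, -0.3]
finger_gap: 0.0041
```

Request:
jog_arm:
  motion: "0 0.015 0 0 0; 0 0 0 0 0; 0 0 0 0 0"

```text
time: 9.98
ee_pos: [0.4934, 0.4617, 0.2037]
eef_rot: [[-1.0, -0.022, -0.0], [-0.022, 1.0, -0.001], [0.0, -0.001, -1.0]]
contact_force: [0.4, 0.2, 0.1]
finger_gap: 0.0003
```

```bash
python3 look.py 9; python3 - <<'E'
from h import *
np.seterr(all='ignore')
X=pts('top',np.load('t9.npy'))
m=np.zeros((384,512),bool);m[140:185,170:230]=1;m&=(X[...,2]>.138)&(X[...,2]<.152)&(X[...,1]<.385)&(X[...,1]>.235)
n,l,s,c=cv2.connectedComponentsWithStats(m.astype(np.uint8));k=1+np.argmax(s[1:,4]);P=X[l==k]
print('lid',len(P),P.mean(0).round(4),P.min(0).round(4),P.max(0).round(4),cv2.minAreaRect(P[:,:2].astype(np.float32)*1000))
E
```

```text
9.9833 [0.4934 0.4617 0.2037] [0.4 0.2 0.1] [ 0.04 -0.01 -0.01] 0.0002718466409561418
lid 730 [0.6642 0.308  0.1451] [0.6208 0.2503 0.1381] [0.7082 0.3681 0.152 ] ((663.01513671875, 309.2525939941406), (86.66986846923828, 115.62565612792969), 2.373330593109131)
```

View pics/c9.png

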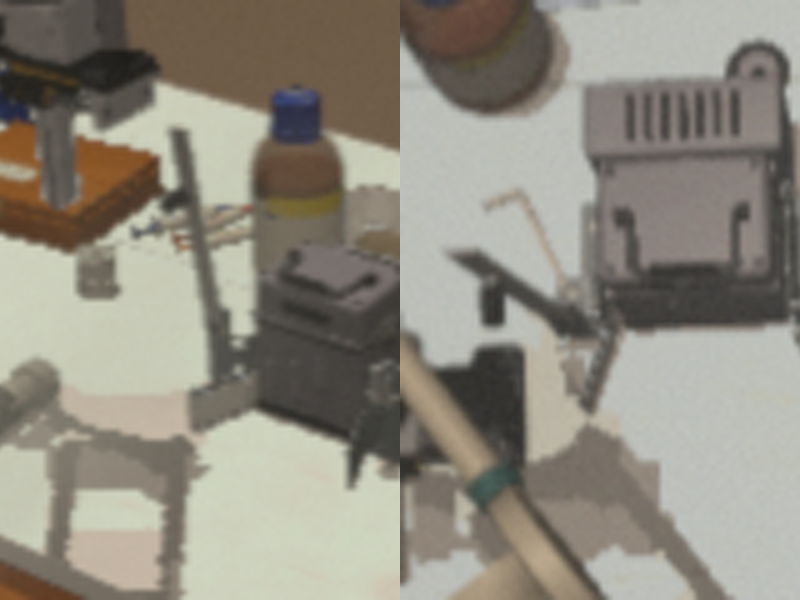

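```bash
python3 - <<'E'
from h import *
np.seterr(all='ignore')
X=pts('top',np.load('t9.npy'))
for v in range(168,184): print(v,[tuple((X[v,u]*1000).round(0).astype(int)) if X[v,u,2]>.05 else 0 for u in range(159,168)])
X=pts('scene',np.load('s9.npy'))
print('scene')
for v in range(135,145): print(v,[tuple((X[v,u]*1000).round(0).astype(int)) if X[v,u,2]>.05 else 0 for u in range(195,204)])
E
```

```text
168 [(np.int64(610), np.int64(432), np.int64(232)), (np.int64(609), np.int64(429), np.int64(235)), (np.int64(610), np.int64(426), np.int64(233)), (np.int64(609), np.int64(422), np.int64(237)), (np.int64(609), np.int64(419), np.int64(235)), (np.int64(610), np.int64(416), np.int64(232)), (np.int64(613), np.int64(416), np.int64(218)), 0, 0]
169 [0, (np.int64(609), np.int64(431), np.int64(222)), (np.int64(610), np.int64(429), np.int64(219)), (np.int64(609), np.int64(425), np.int64(221)), (np.int64(609), np.int64(422), np.int64(222)), (np.int64(610), np.int64(419), np.int64(218)), (np.int64(610), np.int64(416), np.int64(217)), (np.int64(611), np.int64(414), np.int64(212)), (np.int64(614), np.int64(413), np.int64(199))]
170 [0, 0, (np.int64(610), np.int64(431), np.int64(207)), (np.int64(608), np.int64(427), np.int64(213)), (np.int64(606), np.int64(422), np.int64(220)), (np.int64(611), np.int64(422), np.int64(202)), (np.int64(609), np.int64(418), np.int64(208)), (np.int64(609), np.int64(415), np.int64(207)), (np.int64(611), np.int64(413), np.int64(201))]
171 [0, 0, 0, (np.int64(603), np.int
[... 4625 characters left out ...]
p.int64(421), np.int64(199)), (np.int64(610), np.int64(418), np.int64(199))]
142 [0, (np.int64(568), np.int64(422), np.int64(210)), (np.int64(577), np.int64(424), np.int64(206)), (np.int64(576), np.int64(418), np.int64(208)), 0, 0, (np.int64(604), np.int64(425), np.int64(194)), (np.int64(607), np.int64(422), np.int64(194)), (np.int64(602), np.int64(411), np.int64(199))]
143 [0, 0, 0, 0, 0, 0, (np.int64(608), np.int64(428), np.int64(187)), (np.int64(605), np.int64(420), np.int64(190)), (np.int64(605), np.int64(414), np.int64(192))]
144 [0, 0, 0, 0, 0, 0, (np.int64(604), np.int64(425), np.int64(184)), (np.int64(609), np.int64(424), np.int64(183)), (np.int64(611), np.int64(419), np.int64(183))]
```

Peg axis is at about x 0.577–0.605, y 0.4225, z 0.213 (it agrees in both views). The handle is still flat and the box is square in the dock. I'll bring the closed fingers to the left of the peg.

Request:
jog_arm:
  motion: "-0.024 0 0 0 0; -0.024 0 0 0 0; -0.024 0 0 0 0; -0.024 0 0 0 0; 0 0 0 0 0"

```text
time: 10.5
ee_pos: [0.5942, 0.4609, 0.2039]
eef_rot: [[-1.0, -0.016, 0.003], [-0.016, 1.0, -0.001], [-0.003, -0.001, -1.0]]
contact_force: [-0.5, 0.6, -1.5]
finger_gap: 0.0005
```

```bash
python3 look.py 10
```

```text
10.5 [0.5942 0.4609 0.2039] [-0.5  0.6 -1.5] [-0.   -0.05  0.05] 0.0005341427095412838
```

View pics/c10.png

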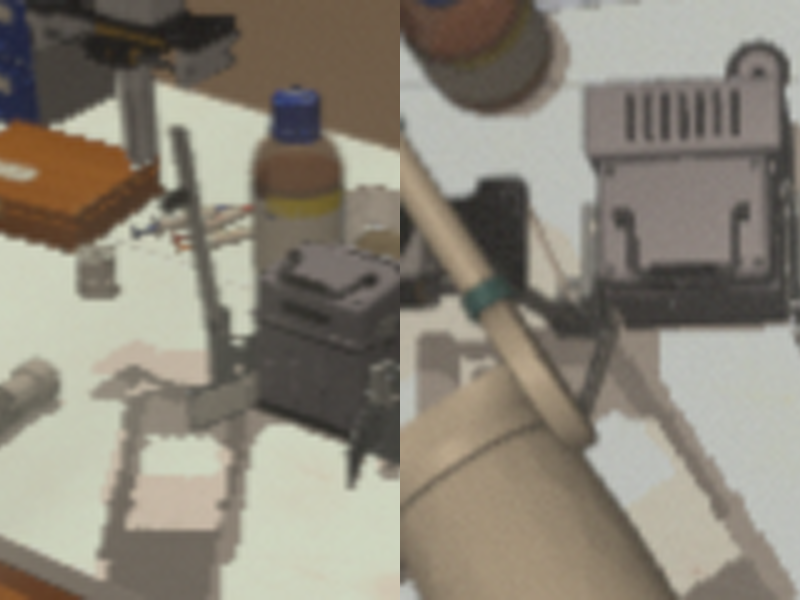

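Request:
jog_arm:
  motion: "0.002 -0.006 0 0 0; 0.001 -0.006 0 0 0; 0 -0.006 0 0 0; 0 -0.006 0 0 0; 0 -0.006 0 0 0"

```text
time: 11.02
ee_pos: [0.5861, 0.4329, 0.2057]
eef_rot: [[-1.0, -0.021, 0.001], [-0.021, 1.0, 0.0], [-0.001, 0.0, -1.0]]
contact_force: [0.2, 0.7, 0.7]
finger_gap: 0.0002
```

Request:
jog_arm:
  motion: "0 -0.006 0 0 0; 0 -0.006 0 0 0; 0 -0.006 0 0 0; 0 -0.006 0 0 0; 0 -0.006 0.001 0 0"

```text
time: 11.43
ee_pos: [0.5874, 0.4031, 0.2042]
eef_rot: [[-1.0, -0.021, 0.0], [-0.021, 1.0, 0.0], [-0.0, 0.0, -1.0]]
contact_force: [0.6, 0.3, -0.6]
finger_gap: 0.0003
```

```bash
python3 look.py 11
```

```text
11.4333 [0.5874 0.4031 0.2042] [ 0.6  0.3 -0.6] [ 0.01 -0.02  0.03] 0.0003104160420010517
```

View pics/c11.png

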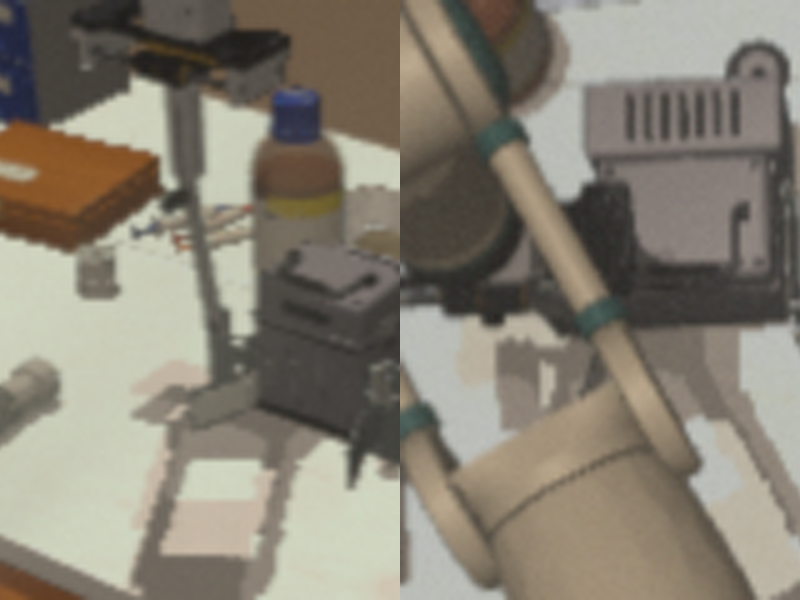

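```bash
python3 - <<'E'
from h import *
np.seterr(all='ignore')
def cc(X):
    q=proj('scene',X); return ((q-[140,100]+.4)*5-[120,0]).round(0)
print(cc([[.587,.403,.204],[.591,.4225,.213],[.578,.4225,.213]]))
X=pts('scene',np.load('s11.npy'))
m=np.zeros((384,512),bool);m[110:150,180:225]=1;m&=(X[...,2]>.15)&(X[...,0]>.55)&(X[...,0]<.63)&(X[...,1]>.37)&(X[...,1]<.46)
ii=np.argwhere(m)
for z in np.arange(.15,.31,.01):
    k=(X[...,2]>=z)&(X[...,2]<z+.01)&m
    if k.sum(): print(round(z,2),k.sum(),'x',X[k][:,0].min().round(3),X[k][:,0].max().round(3),'y',X[k][:,1].min().round(3),X[k][:,1].max().round(3))
E
python3 - <<'E'
import cv2
p=cv2.imread('pics/sf11.png')[110:170,180:235]
cv2.imwrite('pics/z11.png',cv2.resize(p,None,fx=10,fy=10,interpolation=cv2.INTER_CUBIC))
E
```

```text
[[193. 215.]
 [178. 199.]
 [168. 204.]]
0.15 1 x 0.611 0.611 y 0.427 0.427
0.16 8 x 0.604 0.61 y 0.408 0.425
0.17 9 x 0.603 0.612 y 0.41 0.432
0.18 7 x 0.603 0.61 y 0.411 0.425
0.19 7 x 0.603 0.609 y 0.412 0.432
0.2 10 x 0.573 0.607 y 0.415 0.427
0.21 22 x 0.571 0.609 y 0.412 0.431
0.22 2 x 0.587 0.604 y 0.417 0.425
0.23 3 x 0.577 0.583 y 0.398 0.41
0.24 9 x 0.574 0.591 y 0.39 0.417
0.25 17 x 0.572 0.592 y 0.391 0.414
0.26 16 x 0.572 0.594 y 0.39 0.415
0.27 18 x 0.574 0.596 y 0.389 0.419
0.28 20 x 0.572 0.596 y 0.389 0.418
0.29 15 x 0.571 0.599 y 0.39 0.417
0.3 16 x 0.57 0.586 y 0.388 0.415
```

View pics/z11.png

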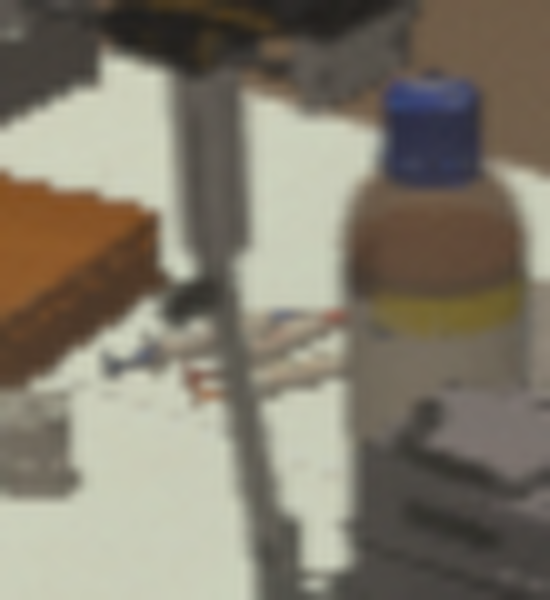

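```bash
python3 - <<'E'
from h import *
for z in(.062,.075,.09): print(z,(proj('scene',[[.383,.281-.044,z]])-[120,90])*4.5)
for z in(.204,.22,.23,.24): print(z,(proj('scene',[[.587,.403,z]])-[180,110])*10)
print(r.get_obs()['ee_pos'])
p=cv2.imread('pics/sf9.png')
print((proj('scene',[[.4934,.4617,.2037]])))
cv2.imwrite('pics/z9.png',cv2.resize(p[90:160,150:220],None,fx=8,fy=8,interpolation=cv2.INTER_CUBIC))
p=cv2.imread('pics/sf8.png');print((proj('scene',[[.4909,.2958+.028,.1471],[.4909,.2958-.028,.1471]])))
E
```

```text
0.062 [[381.42335493 518.2589247 ]]
0.075 [[380.6013556  506.25873432]]
0.09 [[379.64163204 492.25830411]]
0.204 [[222.60023887 326.97100884]]
0.22 [[220.36741606 293.36753501]]
0.23 [[218.95754017 272.16395763]]
0.24 [[217.53645169 250.80326255]]
[0.58732878 0.40249702 0.2039163 ]
[[177.23823557 147.4675078 ]]
[[203.44053292 168.69635226]
 [214.29271819 172.64546658]]
```

View pics/z9.png

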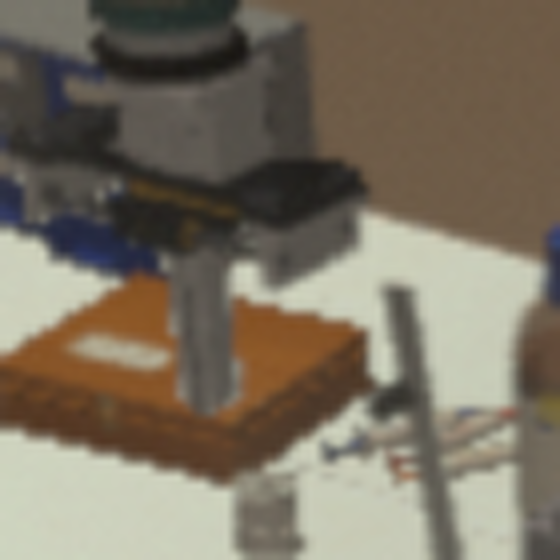

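The picture shows the fingertips end about 32 mm above the reported TCP (tip at z≈0.236 for TCP 0.204). So the fingers passed over the peg and the bar has not moved. I'll go back left, drop 33 mm and push again.

Request:
jog_arm:
  motion: "0 0.015 0 0 0; 0 0.020 0 0 0; 0 0.020 0 0 0; 0 0.005 0.015 0 0; -0.002 0 0.018 0 0"

```text
time: 11.95
ee_pos: [0.588, 0.4683, 0.1719]
eef_rot: [[-1.0, -0.024, 0.003], [-0.024, 1.0, 0.004], [-0.003, 0.004, -1.0]]
contact_force: [0.3, -1.0, -0.7]
finger_gap: 0.0004
```

Request:
jog_arm:
  motion: "0 0 0 0 0; 0 -0.006 0 0 0; 0 -0.006 0 0 0; 0 -0.006 0 0 0; 0 -0.006 0 0 0"

```text
time: 12.37
ee_pos: [0.5891, 0.4398, 0.1727]
eef_rot: [[-1.0, -0.021, 0.002], [-0.021, 1.0, 0.003], [-0.002, 0.003, -1.0]]
contact_force: [-0.9, 2.2, 1.3]
finger_gap: 0.0004
```

Request:
jog_arm:
  motion: "0 -0.005 0 0 0; 0 -0.005 0 0 0; 0 -0.005 0 0 0"

```text
time: 12.62
ee_pos: [0.5892, 0.4244, 0.172]
eef_rot: [[-1.0, -0.021, 0.001], [-0.021, 1.0, 0.001], [-0.001, 0.001, -1.0]]
contact_force: [0.5, 1.5, 1.0]
finger_gap: 0.0006
```

```bash
python3 look.py 12
```

```text
12.6167 [0.5892 0.4244 0.172 ] [0.5 1.5 1. ] [ 0.29 -0.02 -0.04] 0.0005818674926846295
```

View pics/c12.png

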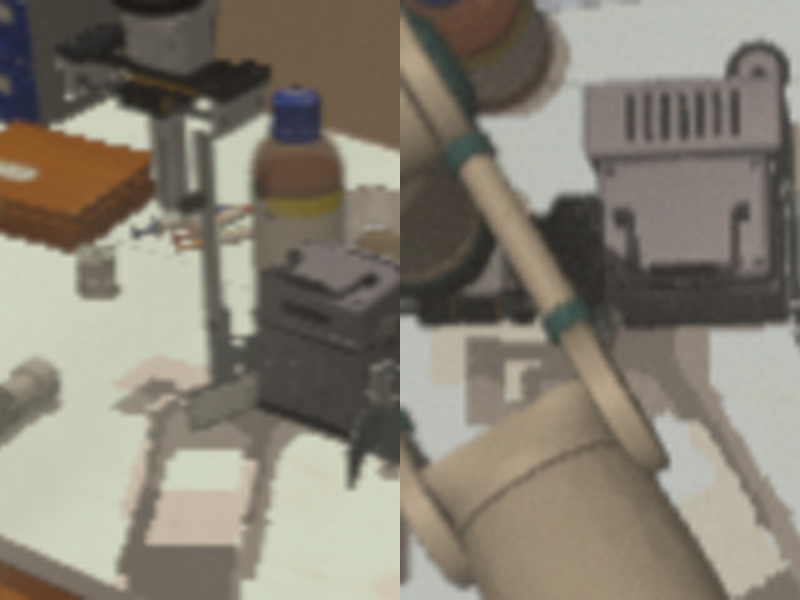

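Request:
jog_arm:
  motion: "0 -0.008 0 0 0; 0 -0.008 0.001 0 0; 0 -0.008 0.001 0 0; 0 -0.008 0.002 0 0; 0 -0.006 0.002 0 0"

```text
time: 13.13
ee_pos: [0.5895, 0.3853, 0.1648]
eef_rot: [[-1.0, -0.021, -0.0], [-0.021, 1.0, -0.001], [0.0, -0.001, -1.0]]
contact_force: [0.3, 0.7, 0.6]
finger_gap: 0.0005
```

Request:
jog_arm:
  motion: "0 -0.007 0.003 0 0; 0 -0.007 0.003 0 0; 0 -0.007 0.004 0 0; 0 -0.006 0.004 0 0; 0 -0.006 0.004 0 0"

```text
time: 13.55
ee_pos: [0.5902, 0.3529, 0.1464]
eef_rot: [[-1.0, -0.021, -0.0], [-0.021, 1.0, -0.0], [0.0, -0.0, -1.0]]
contact_force: [-0.4, 0.9, 0.8]
finger_gap: 0.0005
```

Request:
jog_arm:
  motion: "0 -0.005 0.004 0 0; 0 -0.005 0.004 0 0; 0 -0.005 0.004 0 0; 0 -0.005 0.004 0 0; 0 0 0 0 0"

```text
time: 13.97
ee_pos: [0.5902, 0.3323, 0.1297]
eef_rot: [[-1.0, -0.021, -0.002], [-0.021, 1.0, -0.001], [0.002, -0.001, -1.0]]
contact_force: [0.3, -0.6, 0.2]
finger_gap: 0.0002
```

```bash
python3 look.py 13
```

```text
13.9667 [0.5902 0.3323 0.1297] [ 0.3 -0.6  0.2] [-0.   -0.01  0.02] 0.00023734073672617415
```

View pics/c13.png

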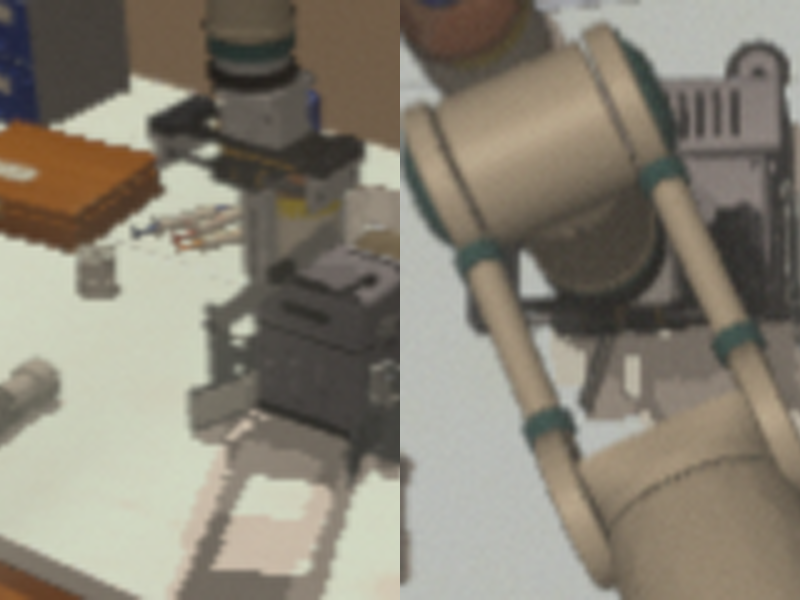

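Request:
jog_arm:
  motion: "0 0.004 -0.01 0 0; 0 0 -0.025 0 0; 0 0 -0.025 0 0; 0 0 -0.02 0 0; 0 0 0 0 0"

```text
time: 14.48
ee_pos: [0.5933, 0.3395, 0.2173]
eef_rot: [[-1.0, -0.022, 0.01], [-0.022, 1.0, 0.004], [-0.01, 0.004, -1.0]]
contact_force: [1.3, -0.4, 1.0]
finger_gap: 0.0006
```

```bash
python3 look.py 14; python3 - <<'E'
from h import *
np.seterr(all='ignore')
X=pts('scene',np.load('s14.npy'))
m=(X[...,0]>.575)&(X[...,0]<.618)&(X[...,1]>.2)&(X[...,1]<.42)&(X[...,2]>.07)&(X[...,2]<.235)
P=X[m];ii=np.argwhere(m)
for y in np.arange(.22,.42,.01):
    q=P[(P[:,1]>=y)&(P[:,1]<y+.01)]
    if len(q): print(round(y,2),len(q),'x',q[:,0].min().round(3),q[:,0].max().round(3),'z',q[:,2].min().round(3),q[:,2].max().round(3))
p=cv2.imread('pics/sf14.png');cv2.imwrite('pics/z14.png',cv2.resize(p[130:200,175:250],None,fx=9,fy=9,interpolation=cv2.INTER_CUBIC))
E
```

```text
14.4833 [0.5933 0.3395 0.2173] [ 1.3 -0.4  1. ] [ 0.07 -0.03  0.  ] 0.0006006266020285213
0.22 15 x 0.594 0.617 z 0.07 0.109
0.25 6 x 0.614 0.617 z 0.075 0.134
0.26 9 x 0.609 0.618 z 0.071 0.216
0.27 22 x 0.605 0.617 z 0.088 0.224
0.28 21 x 0.606 0.618 z 0.071 0.218
0.29 19 x 0.604 0.618 z 0.071 0.207
0.3 38 x 0.577 0.618 z 0.075 0.203
0.31 26 x 0.576 0.617 z 0.071 0.184
0.32 14 x 0.61 0.618 z 0.077 0.181
0.33 14 x 0.603 0.618 z 0.079 0.149
0.34 21 x 0.605 0.618 z 0.072 0.156
0.35 17 x 0.605 0.618 z 0.078 0.147
0.36 18 x 0.602 0.618 z 0.073 0.14
0.37 11 x 0.605 0.611 z 0.104 0.129
0.38 8 x 0.602 0.611 z 0.095 0.118
0.39 14 x 0.603 0.616 z 0.072 0.111
0.4 14 x 0.6 0.614 z 0.071 0.101
0.41 5 x 0.609 0.614 z 0.082 0.099
```

View pics/z14.png

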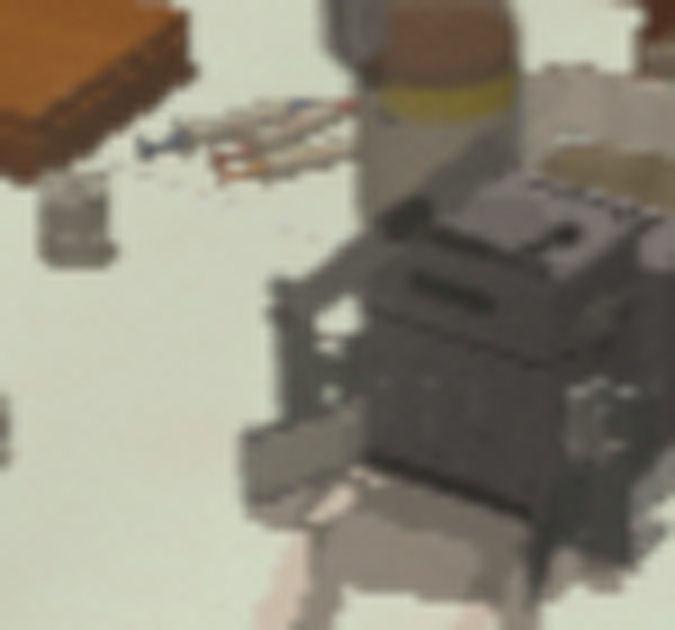

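The bar is now at about 45°, with the peg near y 0.31, z 0.178 at (405,215) in the zoom. Next I'll go over its top and press down along the arc.

Request:
jog_arm:
  motion: "0.003 -0.014 0 0 0; 0 -0.014 0 0 0; 0 0 0.02 0 0; 0 0 0.02 0 0; 0 0 0.015 0 0"

```text
time: 15.0
ee_pos: [0.5869, 0.3071, 0.1535]
eef_rot: [[-1.0, -0.02, -0.003], [-0.02, 1.0, -0.002], [0.003, -0.002, -1.0]]
contact_force: [-0.8, 0.2, -0.6]
finger_gap: 0.0007
```

Request:
jog_arm:
  motion: "0 0 0.005 0 0; 0 -0.003 0.005 0 0; 0 -0.004 0.005 0 0; 0 -0.004 0.005 0 0; 0 -0.004 0.005 0 0"

```text
time: 15.42
ee_pos: [0.5876, 0.2895, 0.131]
eef_rot: [[-1.0, -0.02, -0.002], [-0.02, 1.0, -0.007], [0.002, -0.007, -1.0]]
contact_force: [-1.5, -6.1, 4.1]
finger_gap: 0.0005
```

```bash
python3 look.py 15; python3 - <<'E'
from h import *
p=cv2.imread('pics/sf15.png');cv2.imwrite('pics/z15.png',cv2.resize(p[120:200,175:250],None,fx=8,fy=7,interpolation=cv2.INTER_CUBIC))
E
```

```text
15.4167 [0.5876 0.2895 0.131 ] [-1.5 -6.1  4.1] [-1.02  0.22  0.04] 0.000530247184444059
```

View pics/z15.png

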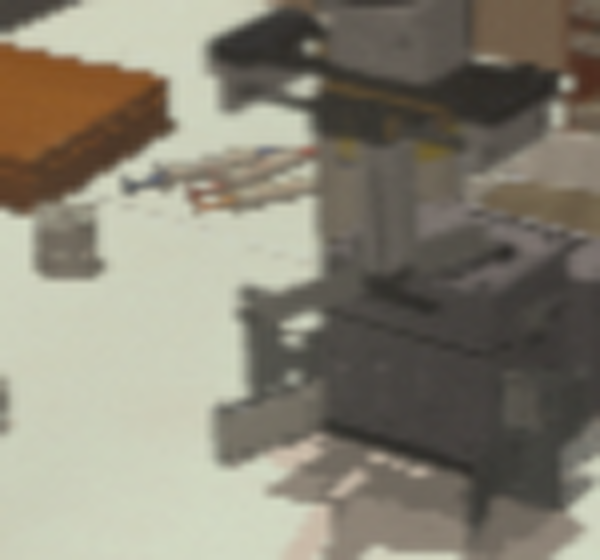

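```bash
python3 - <<'E'
from h import *
np.seterr(all='ignore')
X=pts('scene',np.load('s15.npy'))
m=(X[...,0]>.565)&(X[...,0]<.618)&(X[...,1]>.2)&(X[...,1]<.42)&(X[...,2]>.07)&(X[...,2]<.3)
P=X[m]
for y in np.arange(.21,.42,.01):
    q=P[(P[:,1]>=y)&(P[:,1]<y+.01)]
    if len(q): 
        f=q[q[:,0]<.6]; print(round(y,2),len(q),'z max',q[:,2].max().round(3),'front(<.6):',len(f),np.sort(f[:,2]).round(3)[:6])
p=cv2.imread('pics/sf15.png');cv2.imwrite('pics/y15.png',cv2.resize(p[140:175,195:240],None,fx=16,fy=16,interpolation=cv2.INTER_CUBIC))
for q in(.3,.4,.5,.6):
    print(q,(proj('scene',[[.59,.4025-.13*np.cos(q),.085+.13*np.sin(q)],[.576,.4025-.13*np.cos(q),.085+.13*np.sin(q)]])-[195,140])*16)
E
```

```text
0.21 51 z max 0.279 front(<.6): 30 [0.073 0.078 0.084 0.085 0.09  0.093]
0.22 14 z max 0.107 front(<.6): 6 [0.072 0.076 0.08  0.095 0.102 0.107]
0.23 1 z max 0.3 front(<.6): 1 [0.3]
0.24 7 z max 0.289 front(<.6): 2 [0.288 0.289]
0.25 17 z max 0.3 front(<.6): 2 [0.288 0.3  ]
0.26 37 z max 0.299 front(<.6): 16 [0.261 0.265 0.268 0.27  0.271 0.273]
0.27 56 z max 0.292 front(<.6): 41 [0.177 0.18  0.182 0.186 0.187 0.19 ]
0.28 72 z max 0.298 front(<.6): 55 [0.158 0.158 0.161 0.164 0.169 0.171]
0.29 67 z max 0.3 front(<.6): 51 [0.15  0.151 0.152 0.153 0.153 0.157]
0.3 33 z max 0.288 front(<.6): 20 [0.153 0.16  0.167 0.176 0.179 0.189]
0.31 13 z max 0.29 front(<.6): 4 [0.282 0.284 0.285 0.29 ]
0.32 16 z max 0.291 front(<.6): 2 [0.29  0.291]
0.33 26 z max 0.299 front(<.6): 2 [0.293 0.299]
0.34 25 z max 0.3 front(<.6): 3 [0.297 0.3   0.3  ]
0.35 18 z max 0.299 front(<.6): 5 [0.292 0.295 0.297 0.297 0.299]
0.36 34 z max 0.3 front(<.6): 18 [0.26  0.262 0.263 0.265 0.266 0.268]
0.37 10 z max 0.3 front(<.6): 2 [0.3 0.3]
0.38 11 z max 0.11 front(<.6): 0 []
0.39 10 z max 0.102 front(<.6): 0 []
0.4 13 z max 0.102 front(<.6): 0 []
0.41 5 z max 0.099 front(<.6): 0 []
0.3 [[505.09560272 427.5049823 ]
 [474.50685526 449.46506958]]
0.4 [[490.58350811 383.44169826]
 [459.80289172 405.18808191]]
0.5 [[472.39039022 339.50546578]
 [441.40887839 361.02637009]]
0.6 [[450.69793291 296.2078199 ]
 [419.50875036 317.4944438 ]]
```

View pics/y15.png

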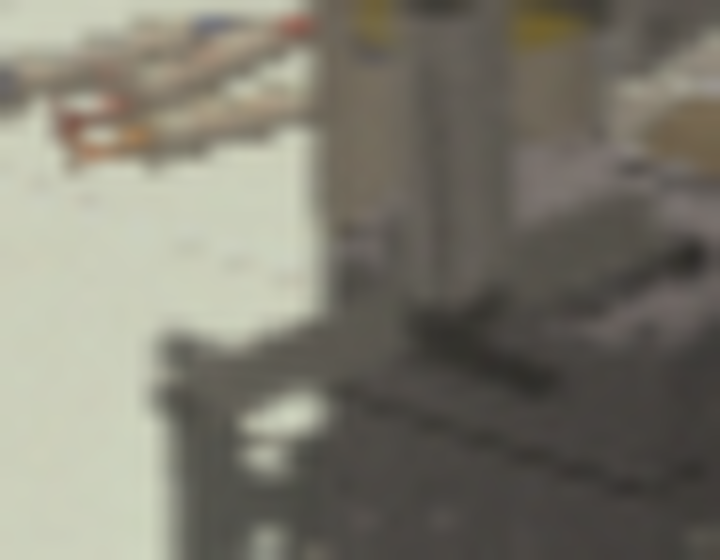

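The tool was pushed off to the right of the peg (Fy −6 N; bar at about 0.53 rad). I'll lift, shift left and press again.

Request:
jog_arm:
  motion: "0 0 -0.008 0 0; 0 0 -0.012 0 0; 0 0 0 0 0; 0 0 0 0 0"

```text
time: 15.85
ee_pos: [0.5889, 0.2945, 0.1516]
eef_rot: [[-1.0, -0.021, 0.001], [-0.021, 1.0, 0.001], [-0.001, 0.001, -1.0]]
contact_force: [0.4, -0.5, -0.5]
finger_gap: 0.0004
```

```bash
python3 look.py 16; python3 - <<'E'
from h import *
p=cv2.imread('pics/sf16.png');cv2.imwrite('pics/y16.png',cv2.resize(p[130:175,190:240],None,fx=14,fy=13,interpolation=cv2.INTER_CUBIC))
for q in(.3,.4,.5,.6): print(q,(proj('scene',[[.576,.4025-.13*np.cos(q),.085+.13*np.sin(q)]])-[190,130])*[14,13])
E
```

```text
15.85 [0.5889 0.2945 0.1516] [ 0.4 -0.5 -0.5] [ 0.01 -0.   -0.  ] 0.0004381881159604857
0.3 [[485.19349835 495.19036903]]
0.4 [[472.32753025 459.21531655]]
0.5 [[456.23276859 423.3339257 ]]
0.6 [[437.07015656 387.96423558]]
```

View pics/y16.png

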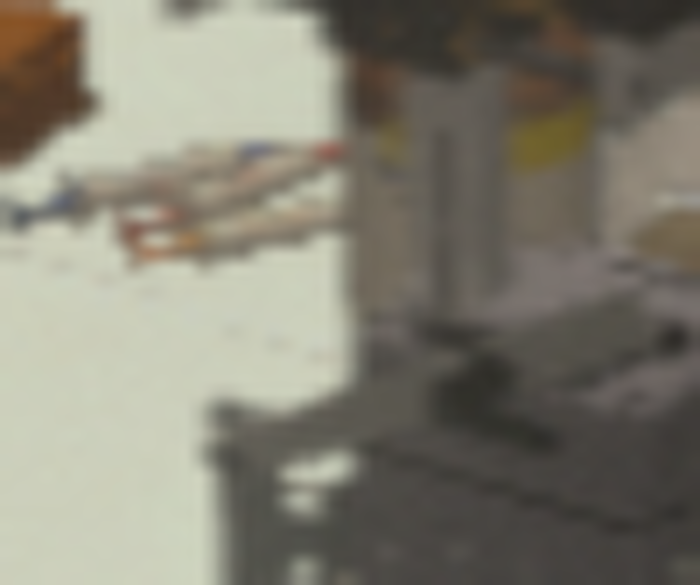

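Request:
jog_arm:
  motion: "0 0.008 0 0 0; 0 0 0.010 0 0; 0 0 0.008 0 0; 0 0 0.004 0 0; 0 -0.002 0.004 0 0"

```text
time: 16.37
ee_pos: [0.5875, 0.3009, 0.1234]
eef_rot: [[-1.0, -0.022, -0.002], [-0.022, 1.0, -0.0], [0.002, -0.0, -1.0]]
contact_force: [-0.1, -0.1, -0.1]
finger_gap: 0.0005
```

Request:
jog_arm:
  motion: "0 -0.002 0.004 0 0; 0 -0.002 0.004 0 0; 0 -0.002 0.004 0 0"

```text
time: 16.62
ee_pos: [0.5885, 0.2944, 0.1126]
eef_rot: [[-1.0, -0.021, -0.0], [-0.021, 1.0, 0.0], [0.0, 0.0, -1.0]]
contact_force: [-0.2, 0.4, 0.5]
finger_gap: 0.0005
```

```bash
python3 look.py 17; python3 - <<'E'
from h import *
p=cv2.imread('pics/sf17.png');cv2.imwrite('pics/y17.png',cv2.resize(p[130:175,190:240],None,fx=14,fy=13,interpolation=cv2.INTER_CUBIC))
E
```

```text
16.6167 [0.5885 0.2944 0.1126] [-0.2  0.4  0.5] [0.13 0.12 0.03] 0.0005133115751438684
```

View pics/y17.png

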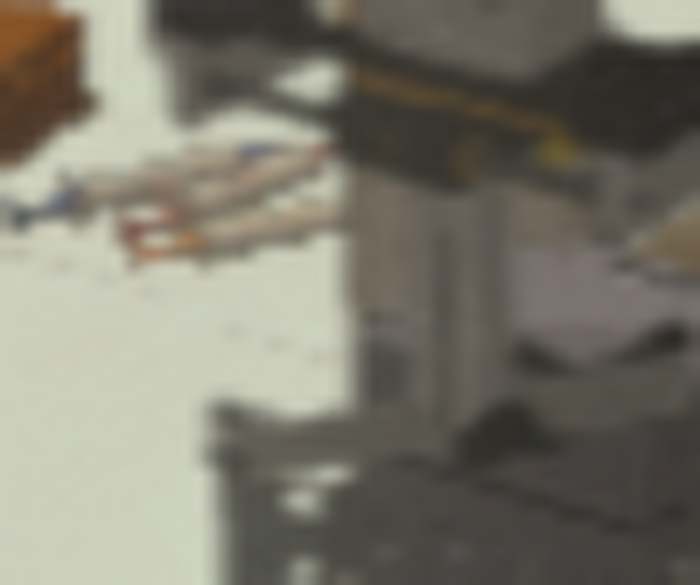

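Request:
jog_arm:
  motion: "0 0 -0.010 0 0; 0 -0.003 -0.003 0 0; 0 -0.004 0.005 0 0; 0 0 0.006 0 0; 0 0 0.004 0 0"

```text
time: 17.13
ee_pos: [0.5886, 0.287, 0.1105]
eef_rot: [[-1.0, -0.021, 0.0], [-0.021, 1.0, -0.001], [-0.0, -0.001, -1.0]]
contact_force: [-0.2, -1.5, 0.8]
finger_gap: 0.0005
```

Request:
jog_arm:
  motion: "0 -0.001 0.004 0 0; 0 -0.001 0.004 0 0; 0 -0.001 0.004 0 0"

```text
time: 17.38
ee_pos: [0.5885, 0.2845, 0.0983]
eef_rot: [[-1.0, -0.021, -0.001], [-0.021, 1.0, -0.0], [0.001, -0.0, -1.0]]
contact_force: [-0.4, -0.2, 0.1]
finger_gap: 0.0004
```

```bash
python3 look.py 18; python3 - <<'E'
from h import *
p=cv2.imread('pics/sf18.png');cv2.imwrite('pics/y18.png',cv2.resize(p[130:175,190:240],None,fx=14,fy=13,interpolation=cv2.INTER_CUBIC))
E
```

```text
17.3833 [0.5885 0.2845 0.0983] [-0.4 -0.2  0.1] [-0.    0.   -0.01] 0.0003993066233620408
```

View pics/y18.png

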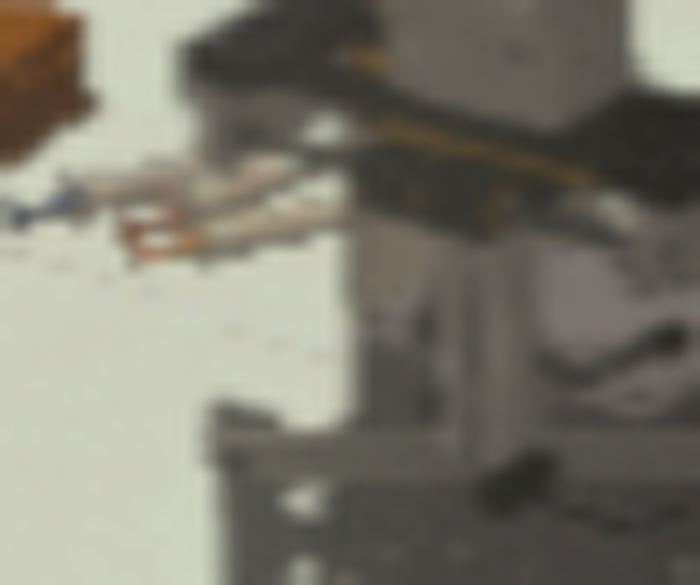

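Request:
jog_arm:
  motion: "0 -0.002 0 0 0; 0 -0.002 0.003 0 0; 0 -0.001 0.004 0 0; 0 0 0.004 0 0; 0 0 0.004 0 0"

```text
time: 17.9
ee_pos: [0.5889, 0.2794, 0.0837]
eef_rot: [[-1.0, -0.021, 0.0], [-0.021, 1.0, -0.0], [-0.0, -0.0, -1.0]]
contact_force: [-0.5, 0.2, 0.7]
finger_gap: 0.0005
```

Request:
jog_arm:
  motion: "0 0 0.004 0 0; 0 0 0.004 0 0; 0 0 0.003 0 0; 0 0 0 0 0"

```text
time: 18.23
ee_pos: [0.5883, 0.2797, 0.072]
eef_rot: [[-1.0, -0.021, -0.001], [-0.021, 1.0, -0.0], [0.001, -0.0, -1.0]]
contact_force: [0.3, -0.3, 0.1]
finger_gap: 0.0006
```

```bash
python3 look.py 19; python3 - <<'E'
from h import *
p=cv2.imread('pics/sf19.png');cv2.imwrite('pics/y19.png',cv2.resize(p[130:185,190:250],None,fx=12,fy=10,interpolation=cv2.INTER_CUBIC))
E
```

```text
18.2333 [0.5883 0.2797 0.072 ] [ 0.3 -0.3  0.1] [ 0.1  -0.04  0.01] 0.000630847502149868
```

View pics/y19.png

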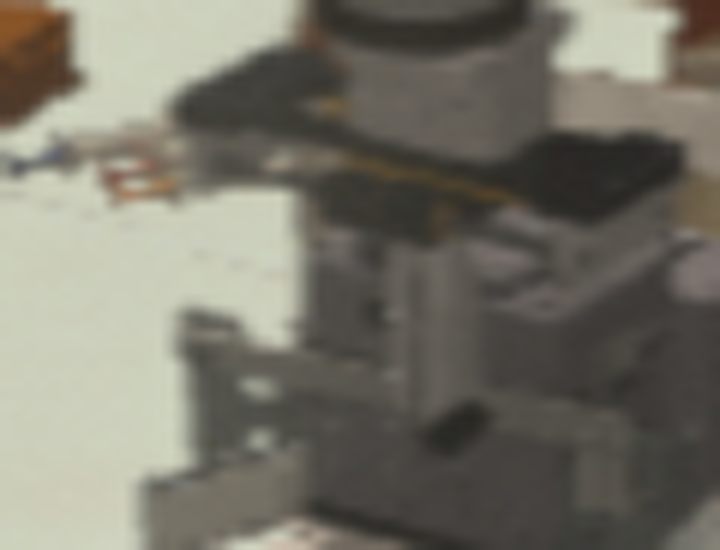

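Request:
jog_arm:
  motion: "0 0 0.003 0 0; 0 0 0.003 0 0; 0 0 0.002 0 0; 0 0 0 0 0"

```text
time: 18.67
ee_pos: [0.5886, 0.2797, 0.0645]
eef_rot: [[-1.0, -0.021, -0.001], [-0.021, 1.0, 0.0], [0.001, 0.0, -1.0]]
contact_force: [0.2, 0.5, 1.0]
finger_gap: 0.0005
```

Request:
jog_arm:
  motion: "0 0 0.002 0 0; 0 0 0.002 0 0; 0 0 0 0 0"

```text
time: 18.92
ee_pos: [0.5887, 0.2796, 0.0605]
eef_rot: [[-1.0, -0.021, -0.0], [-0.021, 1.0, -0.0], [0.0, -0.0, -1.0]]
contact_force: [-0.0, 0.1, 0.1]
finger_gap: 0.0003
```

Request:
jog_arm:
  motion: "0 0 0.002 0 0; 0 0 0.002 0 0; 0 0 0 0 0"

```text
time: 19.17
ee_pos: [0.5892, 0.2799, 0.0595]
eef_rot: [[-1.0, -0.021, 0.002], [-0.021, 1.0, 0.001], [-0.002, 0.001, -1.0]]
contact_force: [-2.7, -0.7, 10.8]
finger_gap: 0.0004
```

Request:
jog_arm:
  motion: "0 0 0.002 0 0; 0 0 0.002 0 0; 0 0 0 0 0"

```text
time: 19.42
ee_pos: [0.5894, 0.2799, 0.059]
eef_rot: [[-1.0, -0.021, 0.004], [-0.021, 1.0, 0.001], [-0.004, 0.001, -1.0]]
contact_force: [-7.4, -3.0, 24.9]
finger_gap: 0.0001
```

```bash
python3 look.py 20; python3 - <<'E'
from h import *
p=cv2.imread('pics/sf20.png');cv2.imwrite('pics/y20.png',cv2.resize(p[130:185,190:250],None,fx=12,fy=10,interpolation=cv2.INTER_CUBIC))
E
```

```text
19.4167 [0.5894 0.2799 0.059 ] [-7.4 -3.  24.9] [-0.54  1.38 -0.01] 0.0001017020853540408
```

View pics/y20.png

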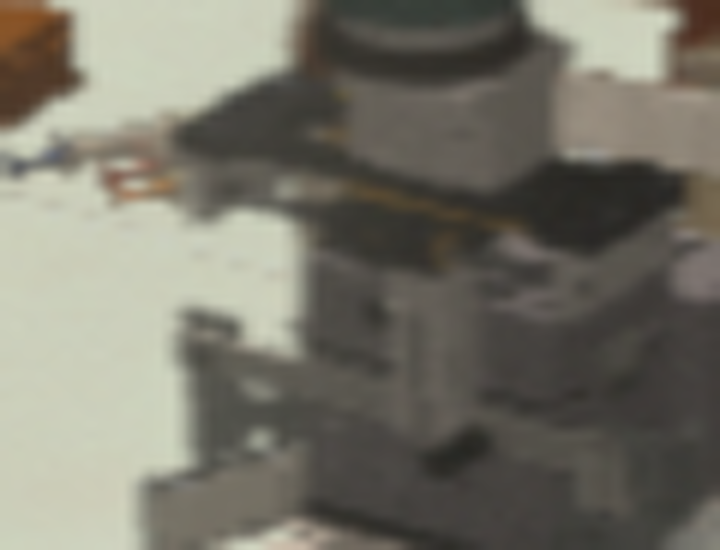

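A hard stop at the expected height, with 25 N on the peg. Lifting off and backing away to check.

Request:
jog_arm:
  motion: "0 0 -0.004 0 0; 0 0 -0.006 0 0; 0 0 -0.02 0 0; 0 0 -0.03 0 0; 0.02 0 -0.03 0 0"

```text
time: 19.93
ee_pos: [0.5712, 0.2789, 0.1422]
eef_rot: [[-1.0, -0.02, 0.0], [-0.02, 1.0, -0.001], [-0.0, -0.001, -1.0]]
contact_force: [1.1, -0.4, 0.3]
finger_gap: 0.0003
```

Request:
jog_arm:
  motion: "0.03 0.02 -0.02 0 0; 0.03 0.03 0 0 0; 0.03 0.03 0 0 0; 0.03 0.03 0 0 0; 0.03 0.03 0 0 0"

```text
time: 20.35
ee_pos: [0.4167, 0.4148, 0.1629]
eef_rot: [[-1.0, -0.02, -0.0], [-0.02, 1.0, 0.0], [0.0, 0.0, -1.0]]
contact_force: [-0.1, 1.1, 0.3]
finger_gap: 0.0004
```

Request:
jog_arm:
  motion: "0.02 0.03 0 0 0; 0.02 0.03 0 0 0; 0 0.02 0 0 0; 0 0 0 0 0; 0 0 0 0 0"

```text
time: 20.77
ee_pos: [0.376, 0.4935, 0.1622]
eef_rot: [[-1.0, -0.023, -0.0], [-0.023, 1.0, -0.001], [0.0, -0.001, -1.0]]
contact_force: [0.8, -0.0, -0.6]
finger_gap: 0.0006
```

```bash
python3 look.py 21; python3 - <<'E'
from h import *
np.seterr(all='ignore')
p=cv2.imread('pics/sf21.png');cv2.imwrite('pics/y21.png',cv2.resize(p[130:205,185:260],None,fx=9,fy=8,interpolation=cv2.INTER_CUBIC))
p=cv2.imread('pics/tf21.png');cv2.imwrite('pics/x21.png',cv2.resize(p[125:205,160:250],None,fx=8,fy=7,interpolation=cv2.INTER_CUBIC))
X=pts('top',np.load('t21.npy'))
m=np.zeros((384,512),bool);m[140:185,170:230]=1;m&=(X[...,2]>.138)&(X[...,2]<.152)&(X[...,1]<.385)&(X[...,1]>.235)
n,l,s,c=cv2.connectedComponentsWithStats(m.astype(np.uint8));k=1+np.argmax(s[1:,4]);P=X[l==k]
print('lid',len(P),P.mean(0).round(4),P.min(0).round(4),P.max(0).round(4))
m=(X[...,0]>.598)&(X[...,0]<.616)&(X[...,1]>.21)&(X[...,1]<.41)&(X[...,2]>.07)&(X[...,2]<.125)
P=X[m]
for y in np.arange(.2,.42,.02):
    q=P[(P[:,1]>=y)&(P[:,1]<y+.02)]
    if len(q): print('bar',round(y,2),len(q),q[:,0].mean().round(4),np.median(q[:,2]).round(4),q[:,2].max().round(3))
E
```

```text
20.7667 [0.376  0.4935 0.1622] [ 0.8 -0.  -0.6] [ 0.    0.04 -0.  ] 0.0005622622370184205
lid 750 [0.664  0.3093 0.1451] [0.6195 0.2506 0.138 ] [0.7071 0.3681 0.152 ]
bar 0.2 12 0.6062 0.0865 0.112
bar 0.22 14 0.6115 0.0849 0.108
bar 0.24 12 0.6138 0.0882 0.099
bar 0.26 24 0.6079 0.0915 0.099
bar 0.28 13 0.6133 0.0932 0.104
bar 0.3 17 0.6129 0.095 0.102
bar 0.32 11 0.6124 0.0884 0.1
bar 0.34 10 0.6125 0.0887 0.099
bar 0.36 15 0.6119 0.0926 0.101
bar 0.38 19 0.612 0.0927 0.105
bar 0.4 13 0.6099 0.0918 0.109
```

View pics/y21.png

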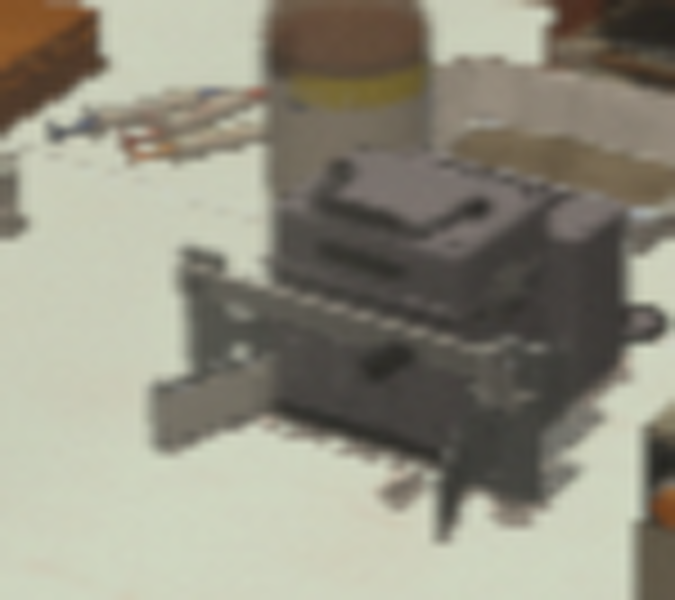

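View pics/x21.png

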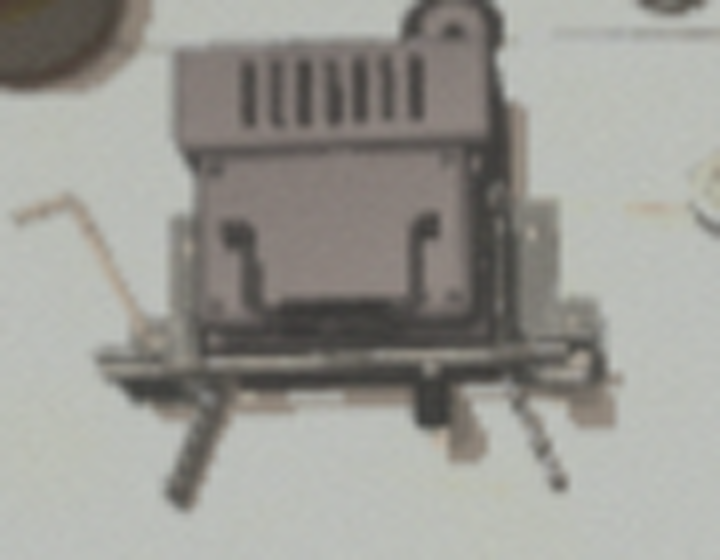

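```bash
python3 - <<'E'
from h import *
a=cv2.imread('pics/scene0.png');b=cv2.imread('pics/sf21.png')
d=cv2.absdiff(a,b).max(2)
for nm,(u,v) in dict(bottle=(341,240),vialA=(275,227),vialB=(295,224),weight1=(294,237),weight2=(310,243),lamp=(166,178),dish=(153,193)).items():
    print(nm,np.percentile(d[v-10:v+10,u-10:u+10],[50,95]))
print(r.get_obs()['contact_force'])
print(r.sign_off())
E
```

```text
bottle [2. 3.]
vialA [2. 4.]
vialB [2. 3.]
weight1 [2. 3.]
weight2 [2. 4.]
lamp [2. 4.]
dish [ 5. 84.]
[0.03768274 0.31369792 0.00048724]
the job is handed in; nothing more can be done
None
```

```bash
python3 - <<'E'
import cv2,numpy as np
a=cv2.imread('pics/scene0.png')[160:220,120:200];b=cv2.imread('pics/sf21.png')[160:220,120:200]
cv2.imwrite('pics/dish.png',cv2.resize(np.hstack([a,b]),None,fx=5,fy=5))
E
```

```text
(no output)
```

View pics/dish.png

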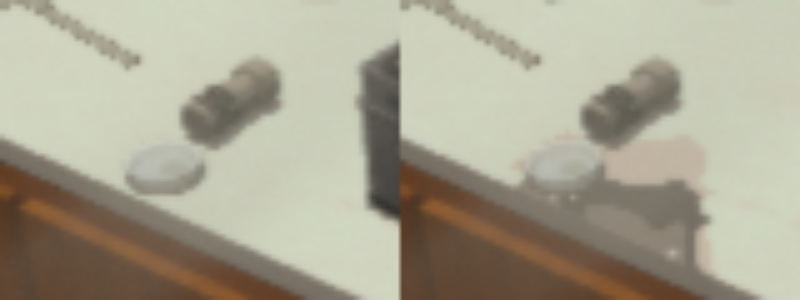

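The box is home in its dock, the retaining bar is down across its front, and the job was handed in at about 21 s of the 72 s limit. No verdict was reported.

**Box:** I pushed it with two fingers, straight along the dock, until it stopped moving at the predicted spot. The force rose to 24 N with no further travel. The last pictures show it square and upright, with its handle folded flat. I took "home" from that stop and from the bar going down; the contacts themselves could not be seen.

**Bar:** I pushed it over by the peg, then pressed it down to a hard stop at 25 N. It reads level, with its end in the keeper and its top edge at about 0.10 m along its length. The last force reading before hand-in was near zero, with the arm well clear.

**Bystanders:** Everything checked is unchanged in the pictures. The dish gave a high difference reading, but that is the arm's shadow; it is in the same place.

**What went wrong or disagreed:**
- The visible fingertips end about 30 mm above the reported tool point. I only found this when the first pass went over the peg without touching it.
- Because of that, the box was really pushed at roughly 95 mm rather than 65 mm, which is above half its height. It showed no sign of tipping in the pictures, probably because the fingers also pressed it down slightly.
- The tool slipped off the right side of the peg once, with about 6 N sideways, and I repositioned it.

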